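# Set up the specimen bench for photography

## Robot

A 6-joint arm with a two-finger parallel gripper is mounted at the origin on the work surface. World frame = base frame: x ahead of the robot, y to its left, z up, the work surface at z = 0. Lengths are in m, angles in rad, forces in N, time in s.
With the tool pointing down it reaches from about 0.425 to 0.95 m from the base axis. Payload 3.5 kg.
Tool frame: the origin (TCP) lies midway between the tips of the shut fingers; the grasp point (between the pads) lies 19 mm behind it; z points along the fingers, y is the line along which they close (so a half turn about z gives the same grasp; the last joint's range is limited). The gripper opens to 85 mm and grips with 20 to 120 N. Pads are 22 mm wide; open, the fingers measure 114 mm over their backs; the gripper's body (76 mm by 85 mm) begins 54 mm behind the grasp point. The pads swing forward as they close: fully open they stand 13 mm farther back than shut.
Start: joints at [1, 0.286, 1.577, -0, 1.279, -0.15], TCP at [0.276, 0.616, 0.231] pointing down, gripper open.
Joint ranges: [-2.77, 2.77], [-0.9, 2.22], [0.21, 2.48], [-1.53, 4.67], [0.24, 2.81], [-2.84, 2.84]. Speed limits (rad/s): [2.79, 2.79, 3.14, 3.14, 3.14, 3.14].

## Interface

Orientations are given as a unit quaternion [x, y, z, w].
In Python, from plant import ctrl gives the robot as it stands.
- The arm moves only by the tool move_arm, never from a script. Its argument "plan" is a list of rows, each an object of numbers: "x", "y", "z": the shift along the tool's x, y, z in m; "yaw": the turn about the tool's z in rad; "fingers": the closure, from 0 (fully open) to 1 (shut). In form: [{"x": .., "y": .., "z": .., "yaw": .., "fingers": ..}, ...]. A call has 1 to 5 rows; each row is the pose to reach, as a shift and turn from the pose commanded when the call began, along the tool's axes at that moment; what a row does not reach only later rows make up. A row lasts 1/10 s, in which the tool goes at most 50 mm and 8.59 degrees, less where a joint would pass 70% of its speed; a pose out of reach is approached as far as the arm can. A call with a gripper value outside its range is refused whole. The fingers move at their own pace and stop on an object; "force" is the grip in N (left out, the last holds). Time passes only in rows, so rows that repeat a pose let the fingers close. It gives the time, the measured TCP pose, the force, the opening and the grip force at its end, in the units of the state.
- ctrl.get_state(): the state, without advancing time (a new reading comes with each control period).
- ctrl.read_camera(name): name is "side" or "top"; returns the picture (420x560x3 uint8, red, green, blue); there is no depth.
- ctrl.camera_model(name): a dict with "intrinsics" (3x3 intrinsics, pixels), "cam_to_world" (4x4, takes a point from camera to world coordinates). Camera axes: x right, y up, looking along -z (the intrinsics and any distortion apply to the point x, -y, -z); pixel columns grow to the right and rows downward; lengths in m; the calibration is good to about 2 mm. A picture is of the moment at which its call begins. camera_model takes no time and is no camera call.
- ctrl.sign_off(): hands the job in; it is judged then, once.
The state is a dict: "time": time; "qpos": joint angles; "dq": joint speeds; "joint_efforts": joint torques, N m; "eef_pos": TCP position; "tcp_rot": TCP orientation; "contact_force": force on the tool from outside, world axes, zero at the start; "wrist_torque": the same for the moment, N m; "opening": opening from 0.0 (shut) to 1.0 (fully open); "finger_force": force on a finger pad.
Only numpy, scipy, OpenCV 4.12 (cv2) and the standard library are available. Lean on these libraries where they do the work, as an engineer would, in place of code of your own. Each camera call takes 0.05 s, during which the arm holds its last target. There are 200 camera calls.

## Task

Set up the bench for photographing. Hook every framed specimen from the rack over the rail at its black-sleeved end and slide it along the rail, without lifting it off again, until it hangs centred on one of the three ring marks, one frame to a mark; slide the white pot across the table, never lifting it, until it stands centred on the round mark. Close up the emptied specimen case too: shut its lid, then turn the turnbutton fully across it; leave everything else where it is.

Things in the scene. Friction and masses are not known exactly. Their poses are not given: they have to be found in the camera images.
- frame0: framed pressed specimen, 0.2 kg, upright in the rack's -y slot or absent; all alike. Aluminium plate 8 (x) x 70 (y) x 90 (z) mm, origin at the centre of its underside, z up. Above it a hook 40 mm wide (y) whose mouth opens to +x (see frame0_hook), and on top a black finger tab 12 (x) x 30 (y) mm, z = 149 to 197 mm, to be pinched across x from above
- frame0_hook (a point): point of frame0 (x = y = 0, z = 145.5 mm) that lies on the rail's top line when it hangs. The hook: back leg at x -22 to -17 mm, crown with a blunt inverted-V underside (ridge along y), front lip at x 17 to 22 mm down to z = 127 mm; the mouth lies between plate top (z = 91) and lip. Bring frame towards the rail in +x with the rail in the mouth, hook point 33 mm above the rail top, then lower it
- frame1: framed specimen just like frame0, upright in the middle slot at the start, or absent
- frame1_hook (a point): point of frame1 (x = y = 0, z = 145.5 mm) that lies on the rail's top line when it hangs. See frame0_hook
- frame2: framed specimen just like frame0, upright in the rack's +y slot at the start, or absent
- frame2_hook (a point): point of frame2 (x = y = 0, z = 145.5 mm) that lies on the rail's top line when it hangs. See frame0_hook
- rack: fixed wooden rack, 75 (x) x 290 (y) x 44 mm high, origin under its centre; three slots at y = -90, 0, 90 mm: a frame stands 10 mm up between walls 10.5 mm apart, with the rack's yaw; lift it 40 mm to clear
- rail: fixed hanging rail: round steel bar 12 mm thick along y, axis 170 mm above the table, posts 16 mm thick at y = -210 and 210 mm, plank 70 x 470 x 10 mm below. A black sleeve (same thickness) on y = -190 to -90 mm is the end where frames are hooked on; three narrow black rings, with black lines on the plank, are the marks. The robot is on its -x side. Origin on the table under its middle
- rail_load (a point): top line of the rail at the middle of the black sleeve (y = -140 mm, z = 176 mm in the rail's axes, which it shares)
- rail_mark0 (a point): top line of the rail at the mark nearest the sleeve (y = -30 mm)
- rail_mark1 (a point): top line of the rail at the middle mark (y = 60 mm)
- rail_mark2 (a point): top line of the rail at the mark farthest from the sleeve (y = 150 mm)
- pot: squat white lidded pot holding a wet specimen, 100 mm across, 45 mm high, with a round knob 30 mm across on top, reaching from 50 to 82 mm height; it tips if its knob is pushed hard without being held upright; origin at the centre of its underside; about 0.55 kg; starts on a square mark printed on the table
- mark_round: round photo mark printed on the table: black ring 128 mm across with a pale middle; origin at its centre
- case: fixed brown cardboard specimen case, 150 (x) x 180 (y) x 60 mm high, open above, origin under its centre; on its front (-x) side a wooden block 34 x 40 x 66 mm carries the turnbutton, whose upright axis is at x = -93, y = 0 mm of the case. The lid's hinge line runs along y at x = +75 mm, 60 mm up
- lid (a joint): angle of the case's lid, rad: 0 = shut; starts open at 0.6 to 1.0 and stays where it is left (stiff hinge, about 0.18 N m). Lid 152 (x) x 182 (y) x 8 mm, hinged along the case's far (+x) rim; press it down near its free edge to shut it; top of the shut lid 68 mm above the table
- turnbutton (a joint): angle of the turnbutton, rad: 0 = its bar lies along the case's y, off the lid; grows anticlockwise seen from above to a stop at 1.57 = across, 20 mm over the lid. Starts 0 to 0.3; friction 0.04 N m. Dark wooden bar 74 long x 14 wide, 72 to 100 mm above the table, centred on its axis (case x = -93, y = 0 mm); pinch it and turn
- tape: bystander, loose, leave in place: roll of clear tape, 52 mm across, 20 mm high
- spray: bystander, loose, leave in place: white bottle, 52 mm across, 130 mm high
- jar_a: bystander, loose, leave in place: glass jar, 60 mm across, 85 mm high
- jar_b: bystander, loose, leave in place: amber glass jar, 52 mm across, 70 mm high
- brush: bystander, loose, leave in place: flat brush lying on the table
- notebook: bystander, loose, leave in place: blue notebook, 100 x 140 x 14 mm
- dish: bystander, loose, leave in place: shallow white dish, 90 mm across, 22 mm high
Not all that is in view belongs to the job. Several things have the shape of the pot; the one meant has the colours described above.

How it is judged:
By the outcome, as a careful person would: the job done as asked, in the order asked, and still so for the second after the job is handed in, with the robot touching nothing.
Of frame0, frame1, frame2 only 2 to 3 are there at a start; the rules pass over those that are not, and their reading is None.
At some moment in a run one of pot may be knocked a few centimetres aside while the robot is not near it.
It also fails if it takes over 210 s, if anything falls off the work surface, if the arm or the gripper's body presses on something with over 40 N, if the wrist force passes 120 N, or if a joint passes its speed limit or range.

## Working session

There is one attempt and no reset: what is moved stays moved. The work goes in short steps, Python scripts to look and compute and a tool call to move; the robot and the scene stay as the last step left them, time stands still between calls to the robot, and variables do not carry over. Pictures are saved under pics/ and viewed, at most 14 in all, crops included, and the job is handed in when it is done.

Besides the shell and the picture viewer there is one more tool, called after "Call:" as name(argument=value, ...) on one line, values as JSON. move_arm: Moves the arm, as the interface text tells. Its arguments: {"type":"object","properties":{"plan":{"type":"array"},"force":{"type":"number"}},"required":["plan"]}

```bash
ls; mkdir -p pics; python3 - <<'E'
from plant import ctrl
import cv2,numpy as np
s=ctrl.get_state();print(s)
for n in("side","top"):
    im=ctrl.read_camera(n);cv2.imwrite(f"pics/{n}0.png",im[...,::-1]);print(ctrl.camera_model(n))
E
```

```text
pics
{'time': 0.0, 'qpos': array([ 9.99987378e-01,  2.87167407e-01,  1.57818872e+00, -7.81064257e-06,
        1.27863188e+00, -1.49989488e-01]), 'dq': array([-0.00098405,  0.00029553,  0.00020657, -0.00153379,  0.00057085,
        0.00099621]), 'joint_efforts': array([-8.84798283e-06, -4.05963814e+01, -2.92636800e+01, -1.29657524e-04,
        5.79869054e-03, -1.68544295e-05]), 'eef_pos': array([0.27534532, 0.61555321, 0.2299397 ]), 'tcp_rot': array([ 2.08859357e-01,  9.77944955e-01, -1.12204756e-03, -4.18858246e-04]), 'contact_force': array([ 0.87738002,  0.53925283, -0.16460961]), 'wrist_torque': array([-2.73202166e-02, -3.22615342e-02,  4.23954366e-05]), 'finger_force': 0.0, 'opening': 1.0049533522972736}
{'intrinsics': array([[422.41042168,   0.        , 273.50377284],
       [  0.        , 422.41042168, 209.65889952],
       [  0.        ,   0.        ,   1.        ]]), 'cam_to_world': array([[ 0.92599362,  0.24644931, -0.28600447,  0.14470359],
       [-0.37753507,  0.60798798, -0.69843961, -0.86237115],
       [ 0.00175731,  0.75472734,  0.65603625,  0.91641104],
       [ 0.        ,  0.        ,  0.        ,  1.        ]])}
{'intrinsics': array([[393.82695065,   0.        , 280.02764086],
       [  0.        , 393.82695065, 208.21483228],
       [  0.        ,   0.        ,   1.        ]]), 'cam_to_world': array([[-0.01702768,  0.98170273, -0.18965707,  0.29042379],
       [-0.99984129, -0.01771235, -0.0019155 , -0.02162234],
       [-0.00523973,  0.18959435,  0.98184853,  1.26063305],
       [ 0.        ,  0.        ,  0.        ,  1.        ]])}
```

View pics/side0.png

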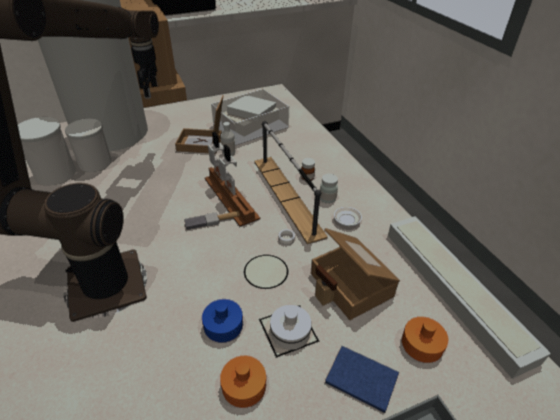

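View pics/top0.png

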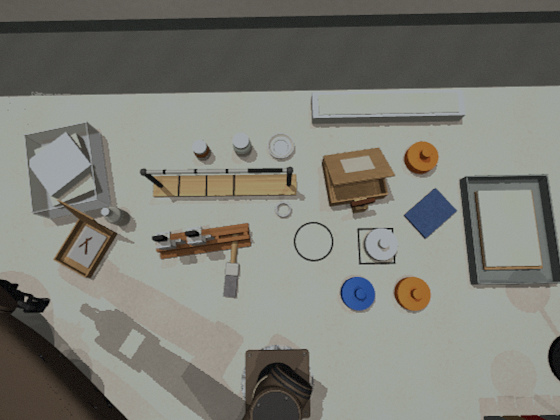

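The side view shows frames in two rack slots at about (222,170), the rail from (265,130) to (318,210), the pot at (291,322), the ring at (266,270) and the case at (352,275). The top view shows the frames at about (163,240) and (197,237), the pot at (380,243), the ring at (314,241) and the open lid at (360,165). I'll zoom in for features.

```bash
python3 - <<'E'
import cv2
t=cv2.imread("pics/top0.png")[125:265,135:405];s=cv2.imread("pics/side0.png")[90:360,180:410]
cv2.imwrite("pics/t1.png",cv2.resize(t,None,fx=2.96,fy=2.96,interpolation=cv2.INTER_CUBIC))
cv2.imwrite("pics/s1.png",cv2.resize(s,None,fx=2.2,fy=2.2,interpolation=cv2.INTER_CUBIC))
E
```

```text
(no output)
```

View pics/t1.png

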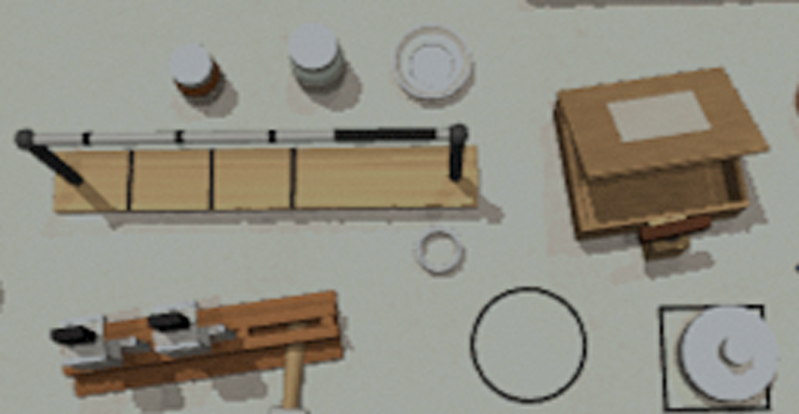

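View pics/s1.png

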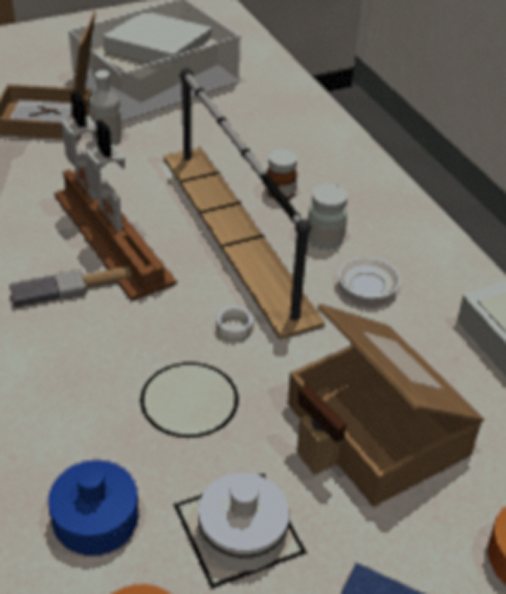

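```bash
cat > h.py <<'E'
import cv2,numpy as np
from plant import ctrl
def ray(n,u,v):
    m=ctrl.camera_model(n);K,T=m["intrinsics"],np.array(m["cam_to_world"])
    d=np.linalg.solve(K,[u,v,1]);return T[:3,3],T[:3,:3]@(d*[1,-1,-1])
def plane(n,p,z):
    o,d=ray(n,*p);return o+d*(z-o[2])/d[2]
def proj(n,P):
    m=ctrl.camera_model(n);T=np.array(m["cam_to_world"])
    c=T[:3,:3].T@(np.asarray(P)-T[:3,3]);c=m["intrinsics"]@(c*[1,-1,-1]);return c[:2]/c[2]
def tri(pt,ps):
    o1,d1=ray("top",*pt);o2,d2=ray("side",*ps)
    k=np.linalg.lstsq(np.c_[d1,-d2],o2-o1,rcond=None)[0]
    a,b=o1+k[0]*d1,o2+k[1]*d2;return (a+b)/2,np.linalg.norm(a-b)
def grab(n,tag=None):
    im=ctrl.read_camera(n)[...,::-1].copy()
    if tag:cv2.imwrite(f"pics/{n}{tag}.png",im)
    return im
def blobs(mask,roi,amin=6):
    x0,y0,x1,y1=roi;m=np.zeros(mask.shape,np.uint8);m[y0:y1,x0:x1]=mask[y0:y1,x0:x1]
    n,l,s,c=cv2.connectedComponentsWithStats(m.astype(np.uint8))
    return [(c[i].round(2).tolist(),s[i].tolist()) for i in range(1,n) if s[i][4]>=amin]
E
python3 - <<'E'
from h import *
t=cv2.imread("pics/top0.png");s=cv2.imread("pics/side0.png")
g=lambda i:i.max(2)
print("T rail");[print(b) for b in blobs(g(t)<75,(137,160,300,190),4)]
print("T tabs");[print(b) for b in blobs(g(t)<60,(145,225,215,250))]
print("S rail");[print(b) for b in blobs(g(s)<75,(255,115,330,245),4)]
print("S tabs");[print(b) for b in blobs(g(s)<60,(205,125,240,170),4)]
hsv=cv2.cvtColor(t,cv2.COLOR_BGR2HSV);hs=cv2.cvtColor(s,cv2.COLOR_BGR2HSV)
print(hsv[241,215],hsv[185,200],hsv[241,372],hsv[202,362],t[230,163:170].tolist())
print("T mark");[print(b) for b in blobs(g(t)<90,(290,215,402,270),20)]
print("S mark");[print(b) for b in blobs(g(s)<90,(240,250,322,355),20)]
E
```

```text
T rail
([288.91, 175.6], [287, 167, 6, 20, 87])
([150.84, 177.87], [140, 169, 23, 19, 116])
([195.0, 170.89], [194, 169, 3, 5, 9])
([226.5, 170.5], [226, 169, 2, 4, 8])
([263.45, 170.25], [248, 169, 35, 4, 117])
([163.8, 171.5], [163, 170, 3, 4, 10])
([233.5, 182.0], [233, 175, 2, 15, 30])
([178.67, 182.67], [178, 176, 2, 14, 15])
([206.0, 182.5], [206, 176, 1, 14, 14])
T tabs
([191.66, 233.46], [185, 231, 14, 6, 68])
([159.65, 238.1], [153, 235, 15, 7, 72])
([208.0, 244.62], [202, 244, 13, 3, 13])
([186.75, 247.71], [174, 246, 27, 4, 28])
S rail
([324.14, 122.31], [315, 115, 15, 17, 83])
([264.39, 139.48], [261, 120, 7, 43, 162])
([269.67, 131.17], [269, 130, 3, 4, 6])
([279.8, 144.4], [279, 144, 3, 2, 5])
([290.67, 158.67], [290, 158, 3, 3, 6])
([306.77, 175.15], [298, 165, 17, 25, 199])
([316.14, 209.72], [312, 189, 11, 47, 242])
([256.17, 219.33], [255, 219, 4, 2, 6])
S tabs
([214.79, 135.69], [205, 125, 16, 23, 155])
([226.7, 152.25], [223, 144, 8, 18, 97])
([205.83, 149.33], [205, 148, 3, 4, 6])
[ 13 156  93] [ 18  99 159] [102  15 169] [ 10 147  80] [[151, 161, 160], [153, 163, 160], [157, 166, 161], [159, 168, 162], [158, 166, 161], [156, 163, 161], [155, 163, 160]]
T mark
([312.73, 241.22], [294, 222, 39, 39, 142])
([370.83, 249.27], [358, 228, 37, 36, 136])
([367.28, 250.79], [364, 238, 12, 22, 39])
S mark
([265.11, 275.88], [244, 257, 44, 32, 133])
([317.32, 278.34], [311, 257, 11, 49, 352])
([287.4, 340.5], [259, 316, 60, 39, 483])
([240.97, 325.53], [240, 320, 3, 13, 30])
```

```bash
python3 - <<'E'
from h import *
np.set_printoptions(precision=4,suppress=True)
P=[tri(a,b) for a,b in [((163.8,171.5),(269.67,131.17)),((195,170.9),(279.8,144.4)),((226.5,170.5),(290.67,158.67)),((263.45,170.25),(305.5,177))]]
for p in P:print("rail",*p)
for u in((163.8,171.5),(195,170.9),(226.5,170.5),(263.45,170.25)):print("rail z.17",plane("top",u,.17))
for u in((233.5,182),(178.67,182.67),(206,182.5)):print("plank",plane("top",u,.01))
for a,b in [((159.65,238.1),(217.5,138)),((191.66,233.46),(226.7,152.25))]:print("tab",*tri(a,b),plane("top",a,.205))
# ring via ellipse fits, pot etc
t=cv2.imread("pics/top0.png");s=cv2.imread("pics/side0.png")
for n,im,roi in(("top",t,(290,215,338,268)),("side",s,(240,250,292,292))):
    x0,y0,x1,y1=roi;m=(im.max(2)<100).astype(np.uint8);q=np.zeros_like(m);q[y0:y1,x0:x1]=m[y0:y1,x0:x1]
    ys,xs=np.nonzero(q);e=cv2.fitEllipse(np.c_[xs,ys].astype(np.float32));print(n,e,plane(n,e[0],0))
# world x,y pixel checks: rack wood contour
for n,im,roi in(("top",t,(155,220,255,262)),("side",s,(200,160,262,225))):
    h=cv2.cvtColor(im,cv2.COLOR_BGR2HSV);x0,y0,x1,y1=roi
    m=((h[...,0]<16)&(h[...,1]>120)).astype(np.uint8);q=np.zeros_like(m);q[y0:y1,x0:x1]=m[y0:y1,x0:x1]
    c=max(cv2.findContours(q,0,2)[0],key=cv2.contourArea);print(n,cv2.minAreaRect(c),cv2.approxPolyDP(c,2.5,True).reshape(-1,2).tolist())
for p in(t[222:256,153:252],s[120:215,200:262]):pass
a=cv2.resize(t[222:258,148:258],None,fx=7,fy=7,interpolation=2);b=cv2.resize(s[120:200,200:260],None,fx=7,fy=7,interpolation=2)
cv2.imwrite("pics/rk.png",cv2.copyMakeBorder(a,0,0,0,0,0));cv2.imwrite("pics/rs.png",b)
E
```

```text
rail [0.6124 0.3124 0.1728] 0.002826831121596065
rail [0.6125 0.223  0.1723] 0.003188847056968463
rail [0.6114 0.1324 0.1737] 0.003692126138290799
rail [0.6106 0.0262 0.1757] 0.0015494740280556515
rail z.17 [0.6147 0.313  0.17  ]
rail z.17 [0.6148 0.2232 0.17  ]
rail z.17 [0.6143 0.1325 0.17  ]
rail z.17 [0.6131 0.0263 0.17  ]
plank [0.6223 0.1318 0.01  ]
plank [0.6233 0.3118 0.01  ]
plank [0.6222 0.2221 0.01  ]
tab [0.4235 0.3105 0.1892] 0.006956365511295395 [0.4182 0.3062 0.205 ]
tab [0.4316 0.2248 0.1849] 0.0006061605004700861 [0.4292 0.2202 0.205 ]
top ((313.13360595703125, 241.12220764160156), (37.67250442504883, 38.23855972290039), 129.4648895263672) [ 0.4245 -0.1235  0.    ]
side ((265.5863952636719, 271.3351745605469), (32.97007369995117, 43.03910827636719), 88.55651092529297) [ 0.423  -0.1248  0.    ]
top ((202.68206787109375, 240.7562255859375), (22.518362045288086, 93.07112121582031), 81.75367736816406) [[247, 224], [202, 230], [202, 234], [210, 233], [215, 239], [199, 246], [188, 245], [184, 233], [171, 234], [171, 239], [180, 237], [186, 243], [177, 244], [176, 249], [157, 250], [162, 258], [230, 248], [232, 240], [238, 241], [237, 247], [250, 245]]
side ((229.53659057617188, 196.6707305908203), (69.18498229980469, 19.99024200439453), 51.34019470214844) [[210, 168], [210, 176], [206, 179], [228, 210], [239, 212], [233, 217], [237, 222], [243, 224], [257, 219], [236, 189], [234, 196]]
```

View pics/rk.png

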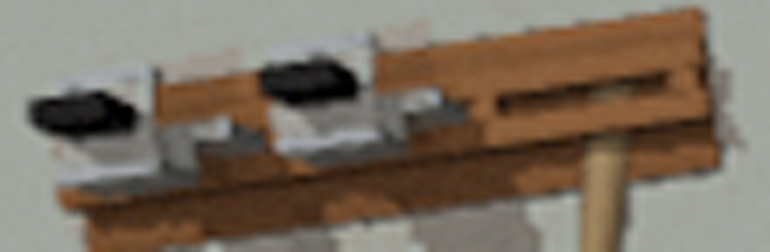

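View pics/rs.png

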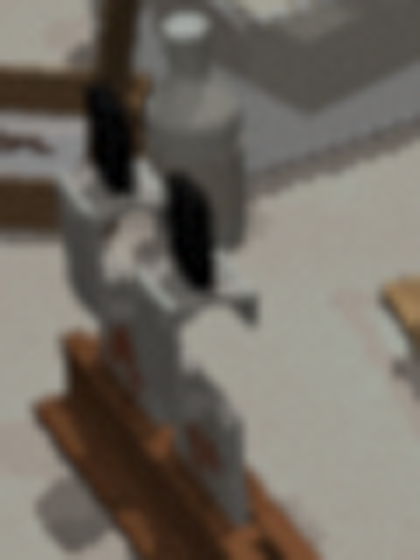

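```bash
python3 - <<'E'
from h import *
np.set_printoptions(precision=4,suppress=True)
A=plane("top",(250.1,239.1),.044);B=plane("top",(156.3,249.1),.044);C=plane("top",(248.4,223.1),.044);S=plane("top",(231.3,235.1),.044)
print(A,B,C,S,np.linalg.norm(A-B),np.linalg.norm(A-C))
d=(B-A)/np.linalg.norm(B-A);th=np.arctan2(-d[0],d[1]);n=np.array([np.cos(th),np.sin(th),0])
o=(A+B)/2+n*.0375;print("yaw",th,"origin",o,"slot-0.09:",o-.09*d)
for n_,k in(("f1",0),("f2",.09)):
  P=o+k*d;P[2]=0.0;print(n_,P)
  for z in(.207,.159):print(z,proj("top",P+[0,0,z]),proj("side",P+[0,0,z]))
# side: rack top corners
for z in[.044]:
  for Q in(A,B,C):print(proj("side",Q))
E
```

```text
[0.4296 0.0752 0.044 ] [0.4037 0.3652 0.044 ] [0.4798 0.0804 0.044 ] [0.4431 0.1336 0.044 ] 0.2911153856244137 0.05052799913061013
yaw 0.08905985192814508 origin [0.454  0.2235 0.044 ] slot-0.09: [0.462  0.1339 0.044 ]
f1 [0.454  0.2235 0.    ]
0.207 [190.49   224.2965] [233.33   144.9541]
0.159 [194.3699 226.8354] [234.2449 157.8583]
f2 [0.446  0.3132 0.    ]
0.207 [157.2723 227.811 ] [222.3992 131.6321]
0.159 [162.5651 230.204 ] [223.52   144.2806]
[243.9055 215.5319]
[210.2603 167.0411]
[258.5032 210.5049]
```

```bash
python3 - <<'E'
from h import *
np.set_printoptions(precision=1,suppress=True)
th=.089
x=np.array([np.cos(th),np.sin(th),0]);y=np.array([-np.sin(th),np.cos(th),0])
O=np.array([.4305,.2225,0])
for k in(0,.09):
  for n in("top","side"):
    q=np.array([proj(n,O+y*(k+b)+x*a+[0,0,z]) for a in(-.006,.006) for b in(-.015,.015) for z in(.159,.207)])
    print(k,n,q.min(0),q.max(0),(q.min(0)+q.max(0))/2)
E
python3 - <<'E'
import cv2
from h import *
t=cv2.imread("pics/top0.png");s=cv2.imread("pics/side0.png")
for n,im,rois in(("T",t,[(150,228,172,246),(183,228,200,243)]),("S",s,[(211,128,222,150),(222,142,232,164)])):
  for r in rois:[print(n,b) for b in blobs(im.max(2)<75,r,20)]
E
```

```text
0 top [184.9 230.1] [200.  237.8] [192.5 234. ]
0 side [222.5 143.9] [230.9 162.5] [226.7 153.2]
0.09 top [151.6 233.7] [168.  241.2] [159.8 237.4]
0.09 side [212.1 130.6] [220.2 148.5] [216.1 139.6]
T ([159.53, 238.17], [152, 235, 16, 7, 81])
T ([191.8, 233.54], [185, 231, 15, 6, 74])
S ([215.78, 136.99], [211, 128, 11, 20, 146])
S ([226.87, 152.2], [222, 144, 10, 18, 121])
```

Tabs measured: frame1 at (0.4305, 0.2225), frame2 at (0.4225, 0.3122), yaw 0.089. Rail: x≈0.613, load y≈0.026, marks y≈0.1325, 0.223, 0.3125. The ring is at (0.424,-0.124).

```bash
cat > go.py <<'E'
import sys,numpy as np
from h import ctrl
from scipy.spatial.transform import Rotation as R
# usage: go.py x y z angle_of_tool_y_deg -> tool-frame shift
s=ctrl.get_state();r=R.from_quat(s["tcp_rot"]);M=r.as_matrix();p=s["eef_pos"]
a=np.degrees(np.arctan2(M[1,1],M[0,1]))
print("t %.1f"%s["time"],"pos",p.round(4),"ang %.1f"%a,"tilt",M[:,2].round(3),"F",s["contact_force"].round(1),"open %.3f"%s["opening"],"ff %.1f"%s["finger_force"])
for i in range(1,len(sys.argv),4):
    t=np.array([float(v) for v in sys.argv[i:i+3]]);g=float(sys.argv[i+3])
    dy=(a-g+180)%360-180;print("shift",(M.T@(t-p)).round(4),"yaw %.3f"%np.radians(dy))
    p=t;a=g;c,d=np.cos(np.radians(g)),np.sin(np.radians(g));M=np.array([[-d,c,0],[c,d,0],[0,0,-1]])
E
python3 go.py .4305 .2225 .30 5.1
```

```text
t 0.1 pos [0.2754 0.6156 0.2301] ang 65.9 tilt [-0.001 -0.002 -1.   ] F [ 0.6  0.5 -0.2] open 0.997 ff 0.0
shift [-0.3022 -0.2956 -0.0694] yaw 1.061
```

Call:
move_arm(plan=[{"x": 0,"y": 0,"z": -0.05,"yaw": 0.1,"fingers": 0.3},{"x": -0.302,"y": -0.295,"z": -0.07,"yaw": 1.061,"fingers": 0.3},{"x": -0.302,"y": -0.295,"z": -0.07,"yaw": 1.061,"fingers": 0.3},{"x": -0.302,"y": -0.295,"z": -0.07,"yaw": 1.061,"fingers": 0.3},{"x": -0.302,"y": -0.295,"z": -0.07,"yaw": 1.061,"fingers": 0.3}])

```text
time: 0.6
eef_pos: [0.3491, 0.4285, 0.2903]
tcp_rot: [0.534, 0.846, -0.0, -0.0]
contact_force: [0.6, -0.5, -0.3]
opening: 0.699
finger_force: 0.0
```

```bash
python3 go.py .4305 .2225 .30 5.1
```

```text
t 0.6 pos [0.3491 0.4285 0.2903] ang 25.5 tilt [-0.    -0.001 -1.   ] F [ 0.6 -0.5 -0.3] open 0.699 ff 0.0
shift [-0.2209 -0.0151 -0.0096] yaw 0.356
```

Call:
move_arm(plan=[{"x": -0.221,"y": -0.015,"z": -0.01,"yaw": 0.356,"fingers": 0.3},{"x": -0.221,"y": -0.015,"z": -0.01,"yaw": 0.356,"fingers": 0.3},{"x": -0.221,"y": -0.015,"z": -0.01,"yaw": 0.356,"fingers": 0.3},{"x": -0.221,"y": -0.015,"z": -0.01,"yaw": 0.356,"fingers": 0.3},{"x": -0.221,"y": -0.015,"z": -0.01,"yaw": 0.356,"fingers": 0.3}])

```text
time: 1.1
eef_pos: [0.4325, 0.2216, 0.3006]
tcp_rot: [0.674, 0.738, -0.0, 0.0]
contact_force: [0.8, 0.1, 0.1]
opening: 0.706
finger_force: 0.0
```

Call:
move_arm(plan=[{"x": 0,"y": 0,"z": 0,"yaw": 0},{"x": 0,"y": 0,"z": 0,"yaw": 0}])

```text
validation failed for argument at $.pl...
```

```bash
python3 go.py .4305 .2225 .30 5.1 .4305 .2225 .17 5.1
```

```text
t 1.1 pos [0.4325 0.2216 0.3006] ang 5.2 tilt [ 0.    -0.001 -1.   ] F [0.8 0.1 0.1] open 0.706 ff 0.0
shift [ 0.0011 -0.0019  0.0006] yaw 0.002
shift [0.   0.   0.13] yaw 0.000
```

Call:
move_arm(plan=[{"x": 0.001,"y": -0.002,"z": 0.04,"yaw": 0,"fingers": 0.3},{"x": 0.001,"y": -0.002,"z": 0.08,"yaw": 0,"fingers": 0.3},{"x": 0.001,"y": -0.002,"z": 0.11,"yaw": 0,"fingers": 0.3},{"x": 0.001,"y": -0.002,"z": 0.13,"yaw": 0,"fingers": 0.3},{"x": 0.001,"y": -0.002,"z": 0.13,"yaw": 0,"fingers": 0.3}])

```text
time: 1.6
eef_pos: [0.4269, 0.2247, 0.1667]
tcp_rot: [0.673, 0.739, -0.004, -0.002]
contact_force: [0.4, -0.4, -1.1]
opening: 0.7
finger_force: 0.0
```

```bash
python3 go.py .4305 .2225 .17 5.1; python3 - <<'E'
from h import *
t=grab("top");s=grab("side")
a=cv2.resize(t[190:270,140:240],(500,400),interpolation=2);b=cv2.resize(s[100:180,190:250],(300,400),interpolation=2)
cv2.imwrite("pics/g1.png",np.hstack([a,b]))
E
```

```text
t 1.6 pos [0.4269 0.2247 0.1667] ang 5.4 tilt [-0.008 -0.002 -1.   ] F [ 0.4 -0.4 -1.1] open 0.700 ff 0.0
shift [-0.0026  0.0034 -0.0033] yaw 0.005
```

View pics/g1.png

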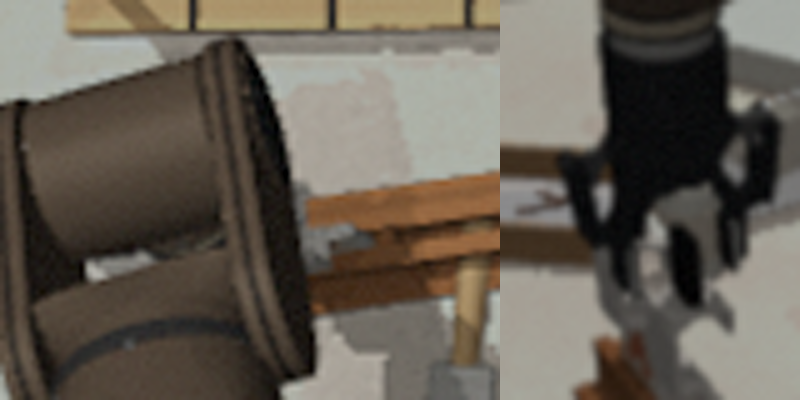

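Fingers straddle the middle frame's tab in the side view at about (685,260) of the composite. Grip and lift.

Call:
move_arm(plan=[{"x": -0.002,"y": 0.003,"z": -0.003,"yaw": 0.005,"fingers": 0.3},{"x": -0.002,"y": 0.003,"z": -0.003,"yaw": 0.005,"fingers": 0.8},{"x": -0.002,"y": 0.003,"z": -0.003,"yaw": 0.005,"fingers": 1},{"x": -0.002,"y": 0.003,"z": -0.003,"yaw": 0.005,"fingers": 1},{"x": -0.002,"y": 0.003,"z": -0.003,"yaw": 0.005,"fingers": 1}], force=60)

```text
time: 2.2
eef_pos: [0.4328, 0.224, 0.1745]
tcp_rot: [0.675, 0.738, 0.0, -0.0]
contact_force: [-0.3, -0.8, 2.8]
opening: 0.13
finger_force: 59.4
```

Call:
move_arm(plan=[{"x": 0,"y": 0,"z": 0,"yaw": 0,"fingers": 1},{"x": 0,"y": 0,"z": 0,"yaw": 0,"fingers": 1},{"x": 0,"y": 0,"z": 0,"yaw": 0,"fingers": 1}])

```text
time: 2.5
eef_pos: [0.4329, 0.224, 0.1745]
tcp_rot: [0.675, 0.738, 0.0, -0.0]
contact_force: [-1.3, 0.3, 6.4]
opening: 0.125
finger_force: 59.5
```

```bash
python3 go.py .4305 .2225 .17 5.1
```

```text
t 2.5 pos [0.4329 0.224  0.1745] ang 5.1 tilt [ 0.  0. -1.] F [-1.3  0.3  6.4] open 0.125 ff 59.5
shift [-0.0013 -0.0025  0.0045] yaw 0.000
```

Call:
move_arm(plan=[{"x": 0,"y": 0,"z": -0.01,"yaw": 0,"fingers": 1},{"x": 0,"y": 0,"z": -0.022,"yaw": 0,"fingers": 1},{"x": 0,"y": 0,"z": -0.036,"yaw": 0,"fingers": 1},{"x": 0,"y": 0,"z": -0.05,"yaw": 0,"fingers": 1},{"x": 0,"y": 0,"z": -0.054,"yaw": 0,"fingers": 1}])

```text
time: 3.0
eef_pos: [0.4339, 0.2242, 0.2306]
tcp_rot: [0.675, 0.738, 0.002, 0.001]
contact_force: [1.1, -0.7, -2.4]
opening: 0.133
finger_force: 58.5
```

Call:
move_arm(plan=[{"x": 0,"y": 0,"z": 0,"yaw": 0,"fingers": 1},{"x": 0,"y": 0,"z": 0,"yaw": 0,"fingers": 1}])

```text
time: 3.2
eef_pos: [0.4325, 0.2238, 0.2274]
tcp_rot: [0.675, 0.738, -0.0, -0.0]
contact_force: [0.8, 0.4, -1.9]
opening: 0.131
finger_force: 58.5
```

```bash
python3 go.py .52 .20 .228 0 .52 .03 .228 -0.3 .613 .03 .228 -0.3
```

```text
t 3.2 pos [0.4325 0.2238 0.2274] ang 5.1 tilt [-0.001 -0.    -1.   ] F [ 0.8  0.4 -1.9] open 0.131 ff 58.5
shift [-0.0315  0.0851 -0.0006] yaw 0.089
shift [-0.17  0.    0.  ] yaw 0.005
shift [0.0005 0.093  0.    ] yaw 0.000
```

Call:
move_arm(plan=[{"x": -0.01,"y": 0.03,"z": -0.001,"yaw": 0.03,"fingers": 1},{"x": -0.02,"y": 0.06,"z": -0.001,"yaw": 0.07,"fingers": 1},{"x": -0.032,"y": 0.085,"z": -0.001,"yaw": 0.094,"fingers": 1},{"x": -0.032,"y": 0.085,"z": -0.001,"yaw": 0.094,"fingers": 1}])

```text
time: 3.6
eef_pos: [0.5224, 0.1982, 0.2277]
tcp_rot: [0.71, 0.704, -0.001, 0.0]
contact_force: [-0.5, -0.3, -1.6]
opening: 0.128
finger_force: 59.1
```

Call:
move_arm(plan=[{"x": -0.04,"y": 0,"z": 0,"yaw": 0,"fingers": 1},{"x": -0.08,"y": 0,"z": 0,"yaw": 0,"fingers": 1},{"x": -0.12,"y": 0,"z": 0,"yaw": 0,"fingers": 1},{"x": -0.155,"y": 0,"z": 0,"yaw": 0,"fingers": 1},{"x": -0.17,"y": 0,"z": 0,"yaw": 0,"fingers": 1}])

```text
time: 4.1
eef_pos: [0.5184, 0.0276, 0.2279]
tcp_rot: [0.71, 0.705, -0.001, -0.001]
contact_force: [0.1, 0.0, -1.6]
opening: 0.13
finger_force: 59.1
```

Call:
move_arm(plan=[{"x": 0,"y": 0,"z": 0,"yaw": 0,"fingers": 1},{"x": 0,"y": 0,"z": 0,"yaw": 0,"fingers": 1},{"x": 0,"y": 0,"z": 0,"yaw": 0,"fingers": 1}])

```text
time: 4.4
eef_pos: [0.5192, 0.0308, 0.2285]
tcp_rot: [0.708, 0.706, 0.0, -0.0]
contact_force: [0.5, -0.5, -1.3]
opening: 0.133
finger_force: 59.1
```

```bash
python3 go.py .613 .03 .228 -0.3;python3 - <<'E'
from h import *
t=grab("top");s=grab("side")
a=cv2.resize(t[140:240,220:330],(440,400),interpolation=2);b=cv2.resize(s[90:250,230:374],(360,400),interpolation=2)
cv2.imwrite("pics/g2.png",np.hstack([a,b]))
E
```

```text
t 4.4 pos [0.5192 0.0308 0.2285] ang -0.2 tilt [-0.001  0.001 -1.   ] F [ 0.5 -0.5 -1.3] open 0.133 ff 59.1
shift [-0.0005  0.0938  0.0005] yaw 0.002
```

View pics/g2.png

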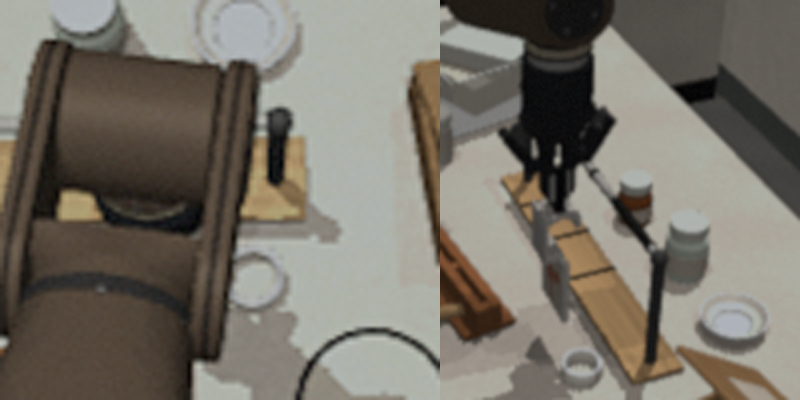

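The frame hangs upright between the fingers at (555,250) in the composite, facing the sleeve. Advance and lower.

Call:
move_arm(plan=[{"x": 0,"y": 0.02,"z": 0,"yaw": 0,"fingers": 1},{"x": 0,"y": 0.04,"z": 0,"yaw": 0,"fingers": 1},{"x": 0,"y": 0.06,"z": 0,"yaw": 0,"fingers": 1},{"x": 0,"y": 0.08,"z": 0,"yaw": 0,"fingers": 1},{"x": 0,"y": 0.094,"z": 0,"yaw": 0,"fingers": 1}])

```text
time: 5.0
eef_pos: [0.6146, 0.0302, 0.2286]
tcp_rot: [0.708, 0.706, 0.0, -0.0]
contact_force: [-0.6, -0.4, -1.9]
opening: 0.128
finger_force: 59.2
```

Call:
move_arm(plan=[{"x": 0,"y": 0,"z": 0,"yaw": 0,"fingers": 1},{"x": 0,"y": 0,"z": 0,"yaw": 0,"fingers": 1},{"x": 0,"y": 0,"z": 0.009,"yaw": 0,"fingers": 1},{"x": 0,"y": 0,"z": 0.018,"yaw": 0,"fingers": 1},{"x": 0,"y": 0,"z": 0.026,"yaw": 0,"fingers": 1}])

```text
time: 5.5
eef_pos: [0.6125, 0.0293, 0.2014]
tcp_rot: [0.709, 0.705, -0.001, -0.001]
contact_force: [-0.3, -0.2, -2.1]
opening: 0.129
finger_force: 59.3
```

Call:
move_arm(plan=[{"x": 0,"y": 0,"z": 0,"yaw": 0,"fingers": 1},{"x": 0,"y": 0,"z": 0,"yaw": 0,"fingers": 1},{"x": 0,"y": 0,"z": 0,"yaw": 0,"fingers": 1}])

```text
time: 5.8
eef_pos: [0.6137, 0.029, 0.2032]
tcp_rot: [0.709, 0.705, 0.0, 0.0]
contact_force: [-0.4, -0.6, -1.7]
opening: 0.132
finger_force: 59.2
```

```bash
python3 go.py .613 .03 .195 -0.3
```

```text
t 5.8 pos [0.6137 0.029  0.2032] ang -0.3 tilt [ 0.001 -0.    -1.   ] F [-0.4 -0.6 -1.7] open 0.132 ff 59.2
shift [ 0.001  -0.0007  0.0082] yaw 0.000
```

Call:
move_arm(plan=[{"x": 0,"y": 0,"z": 0.003,"yaw": 0,"fingers": 1},{"x": 0,"y": 0,"z": 0.006,"yaw": 0,"fingers": 1},{"x": 0,"y": 0,"z": 0.008,"yaw": 0,"fingers": 1},{"x": 0,"y": 0,"z": 0.008,"yaw": 0,"fingers": 1},{"x": 0,"y": 0,"z": 0.008,"yaw": 0,"fingers": 1}])

```text
time: 6.3
eef_pos: [0.6135, 0.0291, 0.1951]
tcp_rot: [0.709, 0.705, -0.0, -0.0]
contact_force: [-2.0, 0.4, 0.3]
opening: 0.132
finger_force: 59.6
```

```bash
python3 go.py .613 .03 .195 -0.3
```

```text
t 6.3 pos [0.6135 0.0291 0.1951] ang -0.3 tilt [-0. -0. -1.] F [-2.   0.4  0.3] open 0.132 ff 59.6
shift [ 0.0009 -0.0005  0.0001] yaw 0.000
```

Call:
move_arm(plan=[{"x": 0,"y": -0.001,"z": 0.001,"yaw": 0,"fingers": 1},{"x": 0,"y": -0.001,"z": 0.001,"yaw": 0,"fingers": 1},{"x": 0,"y": -0.001,"z": 0.001,"yaw": 0,"fingers": 1}])

```text
time: 6.6
eef_pos: [0.6133, 0.0291, 0.1951]
tcp_rot: [0.709, 0.705, 0.001, 0.001]
contact_force: [0.4, 0.6, 4.8]
opening: 0.132
finger_force: 60.2
```

```bash
python3 go.py .613 .3125 .195 -0.3
```

```text
t 6.6 pos [0.6133 0.0291 0.1951] ang -0.3 tilt [ 0.003 -0.    -1.   ] F [0.4 0.6 4.8] open 0.132 ff 60.2
shift [ 0.2834 -0.0017  0.    ] yaw 0.000
```

Call:
move_arm(plan=[{"x": 0.01,"y": 0,"z": 0,"yaw": 0,"fingers": 1},{"x": 0.03,"y": 0,"z": 0,"yaw": 0,"fingers": 1},{"x": 0.05,"y": 0,"z": 0,"yaw": 0,"fingers": 1},{"x": 0.07,"y": 0,"z": 0,"yaw": 0,"fingers": 1},{"x": 0.09,"y": 0,"z": 0,"yaw": 0,"fingers": 1}])

```text
time: 7.1
eef_pos: [0.6135, 0.1185, 0.1949]
tcp_rot: [0.709, 0.705, -0.001, 0.002]
contact_force: [-0.4, -4.3, 5.4]
opening: 0.135
finger_force: 60.4
```

```bash
python3 go.py .613 .3125 .195 -0.3
```

```text
t 7.1 pos [0.6135 0.1185 0.1949] ang -0.3 tilt [ 0.002 -0.004 -1.   ] F [-0.4 -4.3  5.4] open 0.135 ff 60.4
shift [ 0.194  -0.0014 -0.0008] yaw 0.000
```

Sliding well.

Call:
move_arm(plan=[{"x": 0.02,"y": 0,"z": 0,"yaw": 0,"fingers": 1},{"x": 0.04,"y": 0,"z": 0,"yaw": 0,"fingers": 1},{"x": 0.06,"y": 0,"z": 0,"yaw": 0,"fingers": 1},{"x": 0.08,"y": 0,"z": 0,"yaw": 0,"fingers": 1},{"x": 0.1,"y": 0,"z": 0,"yaw": 0,"fingers": 1}])

```text
time: 7.6
eef_pos: [0.614, 0.2187, 0.1949]
tcp_rot: [0.709, 0.705, -0.001, 0.002]
contact_force: [-0.1, -5.3, 6.0]
opening: 0.128
finger_force: 60.4
```

Call:
move_arm(plan=[{"x": 0.02,"y": 0,"z": 0,"yaw": 0,"fingers": 1},{"x": 0.04,"y": 0,"z": 0,"yaw": 0,"fingers": 1},{"x": 0.06,"y": 0,"z": 0,"yaw": 0,"fingers": 1},{"x": 0.08,"y": 0,"z": 0,"yaw": 0,"fingers": 1},{"x": 0.093,"y": 0,"z": 0,"yaw": 0,"fingers": 1}])

```text
time: 8.1
eef_pos: [0.6145, 0.3123, 0.1949]
tcp_rot: [0.709, 0.706, -0.0, 0.002]
contact_force: [-0.3, -4.7, 4.6]
opening: 0.129
finger_force: 60.3
```

Call:
move_arm(plan=[{"x": 0,"y": 0,"z": 0,"yaw": 0,"fingers": 1},{"x": 0,"y": 0,"z": 0,"yaw": 0,"fingers": 1},{"x": 0,"y": 0,"z": 0,"yaw": 0,"fingers": 1}])

```text
time: 8.4
eef_pos: [0.6145, 0.3139, 0.195]
tcp_rot: [0.709, 0.705, 0.002, -0.0]
contact_force: [0.6, 3.1, 5.1]
opening: 0.133
finger_force: 60.4
```

```bash
python3 go.py .613 .3125 .195 -0.3;python3 - <<'E'
from h import *
t=grab("top","f1");s=grab("side","f1")
a=cv2.resize(t[150:240,120:230],(440,360),interpolation=2);b=cv2.resize(s[85:193,220:328],(360,360),interpolation=2)
cv2.imwrite("pics/g3.png",np.hstack([a,b]))
E
```

```text
t 8.4 pos [0.6145 0.3139 0.195 ] ang -0.3 tilt [ 0.003  0.004 -1.   ] F [0.6 3.1 5.1] open 0.133 ff 60.4
shift [-0.0014 -0.0015 -0.    ] yaw 0.000
```

View pics/g3.png

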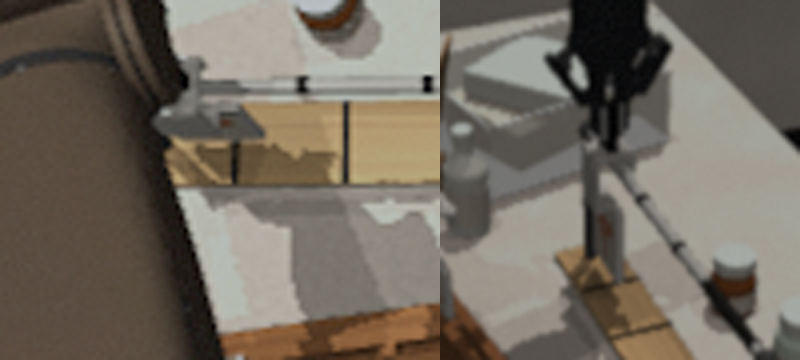

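The frame hangs at the far mark: plate right edge at top px about (186,184), hook end at (170,165). I'll quantify, then release.

```bash
python3 - <<'E'
from h import *
np.set_printoptions(precision=4,suppress=True)
print("plate low right edge",plane("top",(186.2,184.2),.0305)," expect y .2775")
for y in(.3125,.316,.32):
  for P in((.6165,y-.035,.0305),(.608,y-.035,.0305),(.6165,y-.035,.12),(.608,y-.035,.12),(.608,y-.035,.1215),(.635,y-.02,.16)):print(y,P,proj("top",P).round(1),proj("side",P).round(1))
E
```

```text
plate low right edge [0.6123 0.2818 0.0305]  expect y .2775
0.3125 (0.6165, 0.27749999999999997, 0.0305) [187.6 182.9] [274.9 170.4]
0.3125 (0.608, 0.27749999999999997, 0.0305) [187.5 185.5] [272.7 170.9]
0.3125 (0.6165, 0.27749999999999997, 0.12) [180.6 175.4] [275.  149.1]
0.3125 (0.608, 0.27749999999999997, 0.12) [180.5 178.1] [272.7 149.7]
0.3125 (0.608, 0.27749999999999997, 0.1215) [180.3 178. ] [272.7 149.3]
0.3125 (0.635, 0.2925, 0.16) [172.1 165.6] [278.4 135.9]
0.316 (0.6165, 0.281, 0.0305) [186.5 182.9] [274.5 169.8]
0.316 (0.608, 0.281, 0.0305) [186.4 185.5] [272.3 170.4]
0.316 (0.6165, 0.281, 0.12) [179.4 175.4] [274.6 148.6]
0.316 (0.608, 0.281, 0.12) [179.3 178.1] [272.3 149.1]
0.316 (0.608, 0.281, 0.1215) [179.2 178. ] [272.3 148.8]
0.316 (0.635, 0.296, 0.16) [170.9 165.6] [278.  135.4]
0.32 (0.6165, 0.28500000000000003, 0.0305) [185.3 183. ] [274.1 169.2]
0.32 (0.608, 0.28500000000000003, 0.0305) [185.2 185.5] [271.9 169.7]
0.32 (0.6165, 0.28500000000000003, 0.12) [178.1 175.4] [274.2 148. ]
0.32 (0.608, 0.28500000000000003, 0.12) [178.  178.2] [271.9 148.5]
0.32 (0.608, 0.28500000000000003, 0.1215) [177.8 178. ] [271.9 148.2]
0.32 (0.635, 0.3, 0.16) [169.5 165.7] [277.5 134.8]
```

Call:
move_arm(plan=[{"x": 0,"y": 0,"z": 0,"yaw": 0,"fingers": 0.85},{"x": 0,"y": 0,"z": 0,"yaw": 0,"fingers": 0.7},{"x": 0,"y": 0,"z": 0,"yaw": 0,"fingers": 0.5},{"x": 0,"y": 0,"z": 0,"yaw": 0,"fingers": 0.4},{"x": 0,"y": 0,"z": 0,"yaw": 0,"fingers": 0.4}])

```text
time: 9.0
eef_pos: [0.6136, 0.3118, 0.1932]
tcp_rot: [0.709, 0.705, -0.001, -0.0]
contact_force: [-0.2, -0.3, -0.6]
opening: 0.601
finger_force: 0.0
```

Call:
move_arm(plan=[{"x": 0,"y": 0,"z": -0.03,"yaw": 0,"fingers": 0.4},{"x": 0,"y": 0,"z": -0.07,"yaw": 0,"fingers": 0.4},{"x": 0,"y": 0,"z": -0.1,"yaw": 0,"fingers": 0.4},{"x": 0,"y": 0,"z": -0.1,"yaw": 0,"fingers": 0.4},{"x": 0,"y": 0,"z": -0.1,"yaw": 0,"fingers": 0.4}])

```text
time: 9.5
eef_pos: [0.6141, 0.3121, 0.2946]
tcp_rot: [0.709, 0.705, 0.001, 0.0]
contact_force: [0.1, -1.0, -0.5]
opening: 0.6
finger_force: 0.0
```

```bash
python3 go.py .4225 .3122 .295 5.1 .4225 .3122 .174 5.1
```

```text
t 9.5 pos [0.6141 0.3121 0.2946] ang -0.3 tilt [ 0.002  0.    -1.   ] F [ 0.1 -1.  -0.5] open 0.600 ff 0.0
shift [-0.0009 -0.1916 -0.0007] yaw -0.094
shift [0.    0.    0.121] yaw 0.000
```

Call:
move_arm(plan=[{"x": -0.001,"y": -0.04,"z": 0,"yaw": -0.03,"fingers": 0.4},{"x": -0.001,"y": -0.09,"z": 0,"yaw": -0.06,"fingers": 0.4},{"x": -0.001,"y": -0.14,"z": 0,"yaw": -0.09,"fingers": 0.4},{"x": -0.001,"y": -0.18,"z": 0,"yaw": -0.094,"fingers": 0.4},{"x": -0.001,"y": -0.192,"z": 0,"yaw": -0.094,"fingers": 0.4}])

```text
time: 10.0
eef_pos: [0.4178, 0.3118, 0.2911]
tcp_rot: [0.674, 0.739, -0.002, -0.001]
contact_force: [0.2, 0.0, 0.6]
opening: 0.599
finger_force: 0.0
```

Call:
move_arm(plan=[{"x": 0,"y": 0,"z": 0.0,"yaw": 0,"fingers": 0.4},{"x": 0,"y": 0,"z": 0,"yaw": 0,"fingers": 0.4},{"x": 0,"y": 0,"z": 0,"yaw": 0,"fingers": 0.4}])

```text
time: 10.3
eef_pos: [0.4231, 0.3119, 0.2932]
tcp_rot: [0.675, 0.738, -0.0, -0.0]
contact_force: [0.5, -0.1, 0.2]
opening: 0.599
finger_force: 0.0
```

```bash
python3 go.py .4225 .3122 .174 5.1;python3 - <<'E'
from h import *
t=grab("top","f2");s=grab("side","f2")
a=cv2.resize(t[150:250,120:230],(440,400),interpolation=2);b=cv2.resize(s[90:190,195:285],(360,400),interpolation=2)
cv2.imwrite("pics/g4.png",np.hstack([a,b]))
for n,im,r in(("T",t,(150,150,200,180)),("S",s,(255,90,300,160))):
  [print(n,b) for b in blobs(im.max(2)<70,r,6)]
E
```

```text
t 10.3 pos [0.4231 0.3119 0.2932] ang 5.0 tilt [-0. -0. -1.] F [ 0.5 -0.1  0.2] open 0.599 ff 0.0
shift [ 0.0004 -0.0005  0.1192] yaw -0.001
T ([159.53, 168.46], [153, 165, 14, 8, 91])
T ([195.14, 170.71], [194, 169, 3, 4, 7])
T ([151.58, 177.42], [150, 174, 6, 6, 19])
S ([268.44, 122.41], [261, 115, 12, 16, 105])
S ([267.1, 149.76], [263, 132, 11, 28, 157])
```

View pics/g4.png

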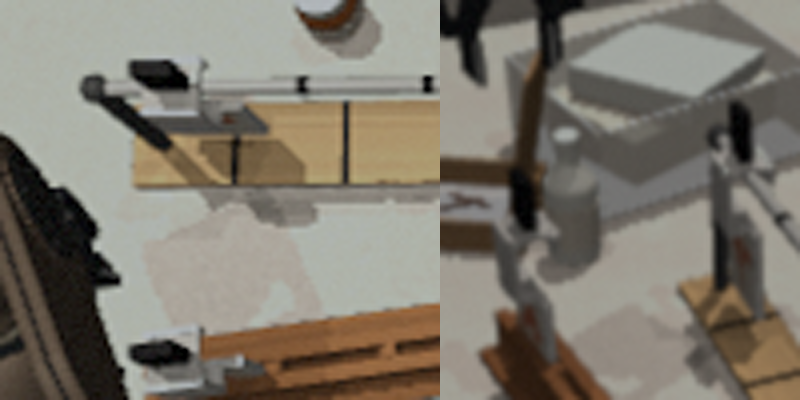

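The frame hangs upright on the rail: tab at top px (159.5,168.5), plate right corner at about (187,183). I'll compare with prediction and take frame2.

```bash
python3 - <<'E'
from h import *
for y in(.3105,.3125,.3145,.3165):
  r=[]
  for n in("top","side"):
    q=np.array([proj(n,(.6135+a,y+b,z)) for a in(-.006,.006) for b in(-.015,.015) for z in(.1795,.2275)])
    r+=[q.min(0).round(1),q.max(0).round(1)]
  print(y,r)
t=cv2.imread("pics/topf2.png");s=cv2.imread("pics/sidef2.png")
for th in(60,80,95):
  print(blobs(t.max(2)<th,(151,160,172,174),20),blobs(s.max(2)<th,(264,110,280,134),20))
E
```

```text
0.3105 [array([152.9, 163.8]), array([169. , 173.1]), array([267.2, 114.5]), array([273.9, 132. ])]
0.3125 [array([152.2, 163.8]), array([168.3, 173.1]), array([267. , 114.2]), array([273.7, 131.7])]
0.3145 [array([151.4, 163.8]), array([167.6, 173.1]), array([266.8, 114. ]), array([273.4, 131.4])]
0.3165 [array([150.7, 163.8]), array([166.9, 173.1]), array([266.5, 113.7]), array([273.2, 131.2])]
[([159.61, 168.69], [153, 165, 14, 8, 83])] [([269.31, 122.17], [264, 115, 9, 16, 83])]
[([159.38, 168.44], [152, 165, 15, 8, 93])] [([268.93, 121.95], [264, 114, 10, 18, 111])]
[([159.32, 168.47], [152, 165, 16, 8, 96])] [([270.53, 119.44], [264, 110, 16, 24, 229])]
```

Call:
move_arm(plan=[{"x": 0,"y": 0,"z": 0.04,"yaw": 0,"fingers": 0.4},{"x": 0,"y": 0,"z": 0.08,"yaw": 0,"fingers": 0.4},{"x": 0,"y": 0,"z": 0.105,"yaw": 0,"fingers": 0.4},{"x": 0,"y": 0,"z": 0.119,"yaw": 0,"fingers": 0.4},{"x": 0,"y": 0,"z": 0.119,"yaw": 0,"fingers": 0.4}])

```text
time: 10.9
eef_pos: [0.4213, 0.3114, 0.1724]
tcp_rot: [0.675, 0.738, -0.002, -0.001]
contact_force: [0.6, -0.1, -0.2]
opening: 0.604
finger_force: 0.0
```

Call:
move_arm(plan=[{"x": 0,"y": 0,"z": 0,"yaw": 0,"fingers": 0.4},{"x": 0,"y": 0,"z": 0,"yaw": 0,"fingers": 0.8},{"x": 0,"y": 0,"z": 0,"yaw": 0,"fingers": 1},{"x": 0,"y": 0,"z": 0,"yaw": 0,"fingers": 1},{"x": 0,"y": 0,"z": 0,"yaw": 0,"fingers": 1}])

```text
time: 11.4
eef_pos: [0.4221, 0.3124, 0.1764]
tcp_rot: [0.675, 0.738, 0.0, 0.0]
contact_force: [-1.5, -1.0, 5.6]
opening: 0.132
finger_force: 59.3
```

Call:
move_arm(plan=[{"x": 0,"y": 0,"z": 0,"yaw": 0,"fingers": 1},{"x": 0,"y": 0,"z": 0,"yaw": 0,"fingers": 1}])

```text
time: 11.6
eef_pos: [0.4222, 0.3124, 0.1764]
tcp_rot: [0.675, 0.738, 0.0, 0.0]
contact_force: [-2.1, -0.9, 4.8]
opening: 0.132
finger_force: 59.4
```

```bash
python3 go.py .4225 .3122 .174 5.1
```

```text
t 11.6 pos [0.4222 0.3124 0.1764] ang 5.1 tilt [ 0.001  0.001 -1.   ] F [-2.1 -0.9  4.8] open 0.132 ff 59.4
shift [-0.0002  0.0003  0.0024] yaw 0.000
```

Call:
move_arm(plan=[{"x": 0,"y": 0,"z": -0.01,"yaw": 0,"fingers": 1},{"x": 0,"y": 0,"z": -0.022,"yaw": 0,"fingers": 1},{"x": 0,"y": 0,"z": -0.036,"yaw": 0,"fingers": 1},{"x": 0,"y": 0,"z": -0.05,"yaw": 0,"fingers": 1},{"x": 0,"y": 0,"z": -0.054,"yaw": 0,"fingers": 1}])

```text
time: 12.1
eef_pos: [0.4229, 0.3126, 0.2317]
tcp_rot: [0.675, 0.738, 0.002, 0.001]
contact_force: [-0.4, 0.2, -2.4]
opening: 0.131
finger_force: 58.3
```

Call:
move_arm(plan=[{"x": 0,"y": 0,"z": 0,"yaw": 0,"fingers": 1},{"x": 0,"y": 0,"z": 0,"yaw": 0,"fingers": 1}])

```text
time: 12.3
eef_pos: [0.4216, 0.3119, 0.2284]
tcp_rot: [0.675, 0.738, -0.0, -0.0]
contact_force: [-0.1, 0.2, -2.5]
opening: 0.131
finger_force: 58.4
```

```bash
python3 go.py .515 .26 .23 -0.3 .52 .03 .23 -0.3 .6125 .03 .23 -0.3
```

```text
t 12.3 pos [0.4216 0.3119 0.2284] ang 5.1 tilt [-0.001 -0.    -1.   ] F [-0.1  0.2 -2.5] open 0.131 ff 58.4
shift [-0.06    0.0884 -0.0016] yaw 0.094
shift [-0.23    0.0062  0.    ] yaw 0.000
shift [0.0005 0.0925 0.    ] yaw 0.000
```

Call:
move_arm(plan=[{"x": -0.01,"y": 0.03,"z": -0.002,"yaw": 0.03,"fingers": 1},{"x": -0.03,"y": 0.06,"z": -0.002,"yaw": 0.07,"fingers": 1},{"x": -0.05,"y": 0.085,"z": -0.002,"yaw": 0.094,"fingers": 1},{"x": -0.06,"y": 0.088,"z": -0.002,"yaw": 0.094,"fingers": 1}])

```text
time: 12.7
eef_pos: [0.5168, 0.2585, 0.2296]
tcp_rot: [0.71, 0.705, -0.001, 0.0]
contact_force: [-0.2, -0.1, -1.7]
opening: 0.129
finger_force: 58.9
```

Call:
move_arm(plan=[{"x": -0.045,"y": 0,"z": 0,"yaw": 0,"fingers": 1},{"x": -0.093,"y": 0.006,"z": 0,"yaw": 0,"fingers": 1},{"x": -0.14,"y": 0.006,"z": 0,"yaw": 0,"fingers": 1},{"x": -0.188,"y": 0.006,"z": 0,"yaw": 0,"fingers": 1},{"x": -0.23,"y": 0.006,"z": 0,"yaw": 0,"fingers": 1}])

```text
time: 13.2
eef_pos: [0.5184, 0.0285, 0.2299]
tcp_rot: [0.709, 0.705, -0.001, -0.001]
contact_force: [0.6, 0.0, -2.2]
opening: 0.128
finger_force: 58.9
```

Call:
move_arm(plan=[{"x": 0,"y": 0,"z": 0,"yaw": 0,"fingers": 1},{"x": 0,"y": 0,"z": 0,"yaw": 0,"fingers": 1},{"x": 0,"y": 0,"z": 0,"yaw": 0,"fingers": 1}])

```text
time: 13.5
eef_pos: [0.5192, 0.0311, 0.2303]
tcp_rot: [0.709, 0.706, -0.0, -0.001]
contact_force: [0.4, -0.7, -2.7]
opening: 0.133
finger_force: 58.8
```

```bash
python3 go.py .6125 .03 .23 -0.3
```

```text
t 13.5 pos [0.5192 0.0311 0.2303] ang -0.2 tilt [-0.001  0.001 -1.   ] F [ 0.4 -0.7 -2.7] open 0.133 ff 58.8
shift [-0.0007  0.0933  0.0001] yaw 0.001
```

Call:
move_arm(plan=[{"x": 0,"y": 0.02,"z": 0,"yaw": 0,"fingers": 1},{"x": 0,"y": 0.04,"z": 0,"yaw": 0,"fingers": 1},{"x": 0,"y": 0.06,"z": 0,"yaw": 0,"fingers": 1},{"x": 0,"y": 0.08,"z": 0,"yaw": 0,"fingers": 1},{"x": 0,"y": 0.093,"z": 0,"yaw": 0,"fingers": 1}])

```text
time: 14.0
eef_pos: [0.6136, 0.0318, 0.2303]
tcp_rot: [0.708, 0.706, -0.0, -0.0]
contact_force: [0.3, 0.1, -2.4]
opening: 0.132
finger_force: 59.0
```

Call:
move_arm(plan=[{"x": 0,"y": 0,"z": 0,"yaw": 0,"fingers": 1},{"x": 0,"y": 0,"z": 0,"yaw": 0,"fingers": 1},{"x": 0,"y": 0,"z": 0.009,"yaw": 0,"fingers": 1},{"x": 0,"y": 0,"z": 0.018,"yaw": 0,"fingers": 1},{"x": 0,"y": 0,"z": 0.026,"yaw": 0,"fingers": 1}])

```text
time: 14.5
eef_pos: [0.6118, 0.0299, 0.2034]
tcp_rot: [0.709, 0.705, -0.0, -0.001]
contact_force: [0.6, -0.3, -3.0]
opening: 0.128
finger_force: 59.1
```

Call:
move_arm(plan=[{"x": 0,"y": 0,"z": 0,"yaw": 0,"fingers": 1},{"x": 0,"y": 0,"z": 0.002,"yaw": 0,"fingers": 1},{"x": 0,"y": 0,"z": 0.005,"yaw": 0,"fingers": 1},{"x": 0,"y": 0,"z": 0.007,"yaw": 0,"fingers": 1},{"x": 0,"y": 0,"z": 0.007,"yaw": 0,"fingers": 1}])

```text
time: 15.0
eef_pos: [0.6126, 0.0296, 0.1975]
tcp_rot: [0.709, 0.705, -0.0, -0.0]
contact_force: [0.6, 0.5, -2.5]
opening: 0.13
finger_force: 59.0
```

Call:
move_arm(plan=[{"x": 0,"y": 0,"z": 0,"yaw": 0,"fingers": 1},{"x": 0,"y": 0,"z": 0,"yaw": 0,"fingers": 1}])

```text
time: 15.2
eef_pos: [0.6129, 0.0296, 0.198]
tcp_rot: [0.709, 0.705, 0.0, 0.0]
contact_force: [0.6, 0.4, -2.1]
opening: 0.131
finger_force: 59.0
```

```bash
python3 go.py .613 .1325 .197 -0.3
```

```text
t 15.2 pos [0.6129 0.0296 0.198 ] ang -0.3 tilt [ 0. -0. -1.] F [ 0.6  0.4 -2.1] open 0.131 ff 59.0
shift [ 0.1029 -0.0004  0.001 ] yaw 0.000
```

Call:
move_arm(plan=[{"x": 0,"y": 0,"z": 0.001,"yaw": 0,"fingers": 1},{"x": 0,"y": 0,"z": 0.002,"yaw": 0,"fingers": 1},{"x": 0,"y": 0,"z": 0.002,"yaw": 0,"fingers": 1},{"x": 0,"y": 0,"z": 0.002,"yaw": 0,"fingers": 1}])

```text
time: 15.6
eef_pos: [0.613, 0.0296, 0.1968]
tcp_rot: [0.709, 0.705, 0.0, 0.0]
contact_force: [-2.0, -0.8, 3.4]
opening: 0.128
finger_force: 59.8
```

```bash
python3 go.py .613 .1325 .197 -0.3
```

```text
t 15.6 pos [0.613  0.0296 0.1968] ang -0.3 tilt [ 0.001 -0.    -1.   ] F [-2.  -0.8  3.4] open 0.128 ff 59.8
shift [ 0.1029 -0.0005 -0.0002] yaw 0.000
```

Call:
move_arm(plan=[{"x": 0.01,"y": 0,"z": 0,"yaw": 0,"fingers": 1},{"x": 0.03,"y": 0,"z": 0,"yaw": 0,"fingers": 1},{"x": 0.05,"y": 0,"z": 0,"yaw": 0,"fingers": 1},{"x": 0.07,"y": 0,"z": 0,"yaw": 0,"fingers": 1},{"x": 0.09,"y": 0,"z": 0,"yaw": 0,"fingers": 1}])

```text
time: 16.1
eef_pos: [0.6136, 0.1199, 0.1969]
tcp_rot: [0.709, 0.705, -0.0, 0.001]
contact_force: [-0.7, -3.4, 5.2]
opening: 0.131
finger_force: 60.0
```

Call:
move_arm(plan=[{"x": 0.007,"y": 0,"z": 0,"yaw": 0,"fingers": 1},{"x": 0.013,"y": 0,"z": 0,"yaw": 0,"fingers": 1},{"x": 0.013,"y": 0,"z": 0,"yaw": 0,"fingers": 1},{"x": 0.013,"y": 0,"z": 0,"yaw": 0,"fingers": 1}])

```text
time: 16.5
eef_pos: [0.6137, 0.1333, 0.1968]
tcp_rot: [0.709, 0.705, 0.001, 0.0]
contact_force: [-1.2, -0.1, 4.8]
opening: 0.133
finger_force: 60.1
```

Call:
move_arm(plan=[{"x": 0.013,"y": 0,"z": 0,"yaw": 0,"fingers": 0.85},{"x": 0,"y": 0,"z": 0,"yaw": 0,"fingers": 0.7},{"x": 0,"y": 0,"z": 0,"yaw": 0,"fingers": 0.5},{"x": 0,"y": 0,"z": 0,"yaw": 0,"fingers": 0.4},{"x": 0,"y": 0,"z": 0,"yaw": 0,"fingers": 0.4}])

```text
time: 17.0
eef_pos: [0.6131, 0.1327, 0.1954]
tcp_rot: [0.709, 0.705, -0.0, -0.0]
contact_force: [0.6, 0.5, 0.3]
opening: 0.597
finger_force: 0.0
```

Call:
move_arm(plan=[{"x": 0,"y": 0,"z": -0.03,"yaw": 0,"fingers": 0.4},{"x": 0,"y": 0,"z": -0.07,"yaw": 0,"fingers": 0.4},{"x": 0,"y": 0,"z": -0.1,"yaw": 0,"fingers": 0.4},{"x": 0,"y": 0,"z": -0.1,"yaw": 0,"fingers": 0.4},{"x": 0,"y": 0,"z": -0.1,"yaw": 0,"fingers": 0.4}])

```text
time: 17.5
eef_pos: [0.6135, 0.1328, 0.2964]
tcp_rot: [0.709, 0.705, 0.001, 0.001]
contact_force: [0.5, -0.5, -1.5]
opening: 0.597
finger_force: 0.0
```

```bash
python3 go.py .613 .1325 .197 -0.3
```

```text
t 17.5 pos [0.6135 0.1328 0.2964] ang -0.3 tilt [ 0.002  0.    -1.   ] F [ 0.5 -0.5 -1.5] open 0.597 ff 0.0
shift [-0.0003 -0.0007  0.0994] yaw 0.000
```

A typo in the release call (x 0.013 in its first row) may have nudged that frame along the rail. I'll move clear and check.

Call:
move_arm(plan=[{"x": -0.02,"y": -0.05,"z": -0.02,"yaw": 0,"fingers": 0.4},{"x": -0.05,"y": -0.09,"z": -0.02,"yaw": 0,"fingers": 0.4},{"x": -0.08,"y": -0.13,"z": -0.02,"yaw": 0,"fingers": 0.4},{"x": -0.11,"y": -0.17,"z": -0.02,"yaw": 0,"fingers": 0.4},{"x": -0.14,"y": -0.2,"z": -0.02,"yaw": 0,"fingers": 0.4}])

```text
time: 18.0
eef_pos: [0.41, -0.0065, 0.3131]
tcp_rot: [0.708, 0.706, -0.001, -0.002]
contact_force: [1.1, -1.2, 1.4]
opening: 0.602
finger_force: 0.0
```

```bash
cat > fr.py <<'E'
from h import *
def boxes(y,x=.6135):
  r=[]
  for n in("top","side"):
    q=np.array([proj(n,(x+a,y+b,z)) for a in(-.006,.006) for b in(-.015,.015) for z in(.1795,.2275)])
    r+=[q.min(0).round(1).tolist(),q.max(0).round(1).tolist()]
  return r
E
python3 - <<'E'
from fr import *
t=grab("top","f3");s=grab("side","f3")
a=cv2.resize(t[150:200,130:310],(792,220),interpolation=2);b=cv2.resize(s[90:240,230:410],(400,333),interpolation=2);c=cv2.resize(s[250:370,225:405],(392,262),interpolation=2)
b=np.hstack([b,cv2.copyMakeBorder(c,0,71,0,0,0)])
cv2.imwrite("pics/g5.png",np.vstack([a,b]))
for y in(.1325,.1365,.3125,.3165):print(y,boxes(y))
for th in(70,85):
  for r in((151,155,172,174),(215,155,250,174)):print("T",blobs(t.max(2)<th,r,15))
  for r in((264,105,280,134),(285,130,310,175)):print("S",blobs(s.max(2)<th,r,15))
E
```

```text
0.1325 [[218.1, 162.6], [231.3, 172.0], [288.2, 140.7], [296.3, 159.7]]
0.1365 [[216.6, 162.6], [229.9, 172.0], [287.7, 140.1], [295.7, 159.1]]
0.3125 [[152.2, 163.8], [168.3, 173.1], [267.0, 114.2], [273.7, 131.7]]
0.3165 [[150.7, 163.8], [166.9, 173.1], [266.5, 113.7], [273.2, 131.2]]
T [([159.53, 168.46], [153, 165, 14, 8, 91])]
T [([223.97, 167.37], [218, 164, 13, 8, 86])]
S [([267.93, 123.18], [264, 115, 9, 19, 135])]
S [([291.51, 150.25], [289, 142, 6, 17, 91]), ([304.1, 170.93], [299, 167, 11, 8, 67])]
T [([159.38, 168.45], [152, 165, 16, 8, 95])]
T [([224.03, 167.4], [218, 164, 13, 8, 87])]
S [([270.26, 108.26], [265, 105, 11, 7, 23]), ([268.03, 122.71], [264, 114, 10, 20, 150])]
S [([291.54, 150.21], [289, 142, 7, 18, 96]), ([286.72, 168.43], [285, 160, 7, 15, 53]), ([304.12, 170.4], [298, 165, 12, 10, 84])]
```

View pics/g5.png

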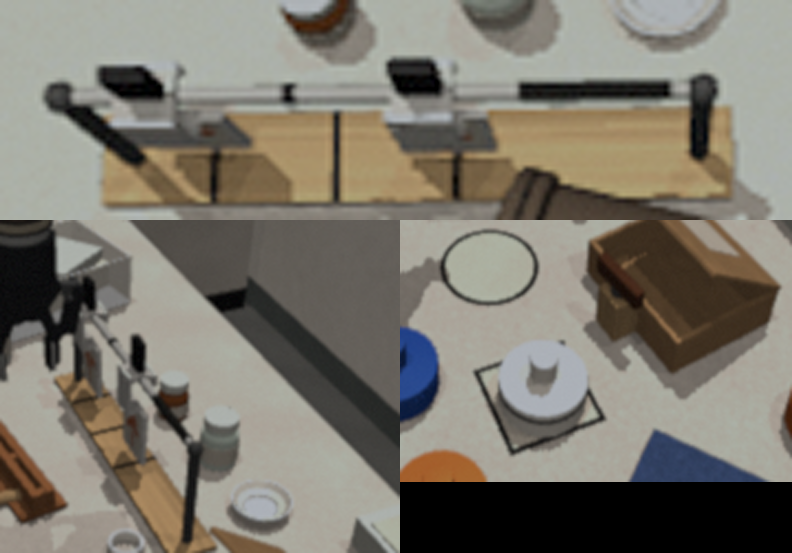

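Both frames sit on their rings: the tabs are at top px (159.5,168.5) and (224,167.4), each within about 1 mm of the predictions. Now I'll measure the pot and mark.

```bash
cat > pot.py <<'E'
from h import *
def pot(t,s,roiT=(335,215,415,275),roiS=(240,260,340,360)):
    out={}
    for n,im,roi in(("top",t,roiT),("side",s,roiS)):
        x0,y0,x1,y1=roi;l=cv2.cvtColor(im,cv2.COLOR_BGR2LAB)[y0:y1,x0:x1].astype(int)
        m=((l[...,2]<128)&(l[...,0]>110)).astype(np.uint8);m=cv2.morphologyEx(m,cv2.MORPH_OPEN,np.ones((3,3)))
        k=max(cv2.findContours(m,0,1)[0],key=cv2.contourArea);e=cv2.fitEllipse(cv2.convexHull(k))
        out[n]=(cv2.contourArea(k),[round(float(v),1) for v in(e[0][0]+x0,e[0][1]+y0,*e[1],e[2])],[int(v) for v in np.array(cv2.boundingRect(k))+[x0,y0,0,0]])
    return out
E
python3 - <<'E'
from pot import *
np.set_printoptions(precision=4,suppress=True)
t=cv2.imread("pics/topf3.png");s=cv2.imread("pics/sidef3.png")
l=cv2.cvtColor(t,cv2.COLOR_BGR2LAB);print(l[244,370],l[244,345],l[262,375],l[250,400])
r=pot(t,s);print(r)
print("top@.035",plane("top",r["top"][1][:2],.035),"side@.03",plane("side",r["side"][1][:2],.03),"tri",tri(r["top"][1][:2],r["side"][1][:2]))
g=cv2.resize(cv2.cvtColor(t,cv2.COLOR_BGR2GRAY)[215:275,335:415],None,fx=4,fy=4,interpolation=2)
for lo,hi in((58,72),(15,30)):
  c=cv2.HoughCircles(g,cv2.HOUGH_GRADIENT,1,20,param1=60,param2=14,minRadius=lo,maxRadius=hi)
  if c is not None:
    for q in c[0][:3]:print((q/4+[335,215,0]).round(1),plane("top",(q[0]/4+335-.4,q[1]/4+215-.4),.045 if lo>40 else .082))
E
```

```text
[184 127 125] [183 125 132] [ 88 128 133] [183 125 130]
{'top': (766.0, [381.2, 243.6, 31.3, 32.9, 146.5], [366, 228, 32, 32]), 'side': (1077.5, [290.2, 322.2, 34.9, 41.2, 97.3], [271, 305, 40, 35])}
top@.035 [ 0.4094 -0.3321  0.035 ] side@.03 [ 0.4105 -0.323   0.03  ] tri (array([ 0.4079, -0.3302,  0.0416]), np.float64(0.001778272993043163))
[379.9 244.6  16.5] [ 0.4066 -0.3241  0.045 ]
[364.9 258.4   6.2] [ 0.363  -0.2677  0.082 ]
[383.4 243.4   5.8] [ 0.4066 -0.3256  0.082 ]
[387.6 257.4   6.8] [ 0.3647 -0.3354  0.082 ]
```

```bash
python3 go.py .407 -.326 .2 0
```

```text
t 18.1 pos [ 0.4089 -0.0084  0.3132] ang -0.6 tilt [-0.004 -0.    -1.   ] F [ 0.5  0.4 -0.1] open 0.604 ff 0.0
shift [-0.3176  0.0017  0.1133] yaw -0.010
```

Call:
move_arm(plan=[{"x": -0.04,"y": 0,"z": 0,"yaw": 0,"fingers": 0.3},{"x": -0.085,"y": 0,"z": 0.01,"yaw": 0,"fingers": 0.3},{"x": -0.13,"y": 0,"z": 0.02,"yaw": 0,"fingers": 0.3},{"x": -0.175,"y": 0,"z": 0.03,"yaw": 0,"fingers": 0.3},{"x": -0.22,"y": 0.001,"z": 0.04,"yaw": 0,"fingers": 0.3}])

```text
time: 18.6
eef_pos: [0.4121, -0.2274, 0.2734]
tcp_rot: [0.709, 0.705, 0.0, -0.001]
contact_force: [0.5, -0.4, 0.1]
opening: 0.702
finger_force: 0.0
```

Call:
move_arm(plan=[{"x": -0.04,"y": 0,"z": 0.01,"yaw": 0,"fingers": 0.3},{"x": -0.07,"y": 0,"z": 0.03,"yaw": 0,"fingers": 0.3},{"x": -0.092,"y": 0,"z": 0.05,"yaw": 0,"fingers": 0.3},{"x": -0.095,"y": 0,"z": 0.07,"yaw": 0,"fingers": 0.3},{"x": -0.095,"y": 0,"z": 0.07,"yaw": 0,"fingers": 0.3}])

```text
time: 19.1
eef_pos: [0.4103, -0.3197, 0.2]
tcp_rot: [0.709, 0.705, 0.001, -0.005]
contact_force: [0.3, 0.5, -1.0]
opening: 0.7
finger_force: 0.0
```

Call:
move_arm(plan=[{"x": 0,"y": 0,"z": 0,"yaw": 0,"fingers": 0.3},{"x": 0,"y": 0,"z": 0,"yaw": 0,"fingers": 0.3}])

```text
time: 19.3
eef_pos: [0.4126, -0.3211, 0.2065]
tcp_rot: [0.709, 0.706, 0.0, 0.001]
contact_force: [-0.1, -1.0, -0.1]
opening: 0.701
finger_force: 0.0
```

```bash
python3 go.py .407 -.326 .2 0 .407 -.326 .056 0;  python3 - <<'E'
from h import *
t=grab("top","p1");s=grab("side","p1")
a=cv2.resize(t[150:280,300:440],(430,400),interpolation=2);b=cv2.resize(s[230:360,235:355],(369,400),interpolation=2)
cv2.imwrite("pics/g6.png",np.hstack([a,b]))
E
```

```text
t 19.3 pos [ 0.4126 -0.3211  0.2065] ang -0.2 tilt [ 0.001 -0.001 -1.   ] F [-0.1 -1.  -0.1] open 0.701 ff 0.0
shift [-0.005  -0.0056  0.0065] yaw -0.004
shift [0.    0.    0.144] yaw 0.000
```

View pics/g6.png

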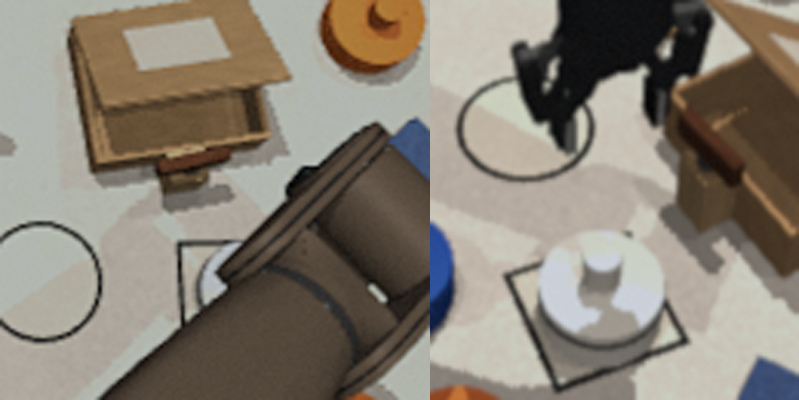

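The pot is still on its square, with the knob at side px about (291,314); the fingers are above it. Descend and pinch.

```bash
python3 - <<'E'
from h import *
print(plane("side",(290.9,313),.075),plane("side",(290.5,308),.082))
E
```

```text
[ 0.40880356 -0.32770944  0.075     ] [ 0.4114662  -0.31888413  0.082     ]
```

Call:
move_arm(plan=[{"x": -0.005,"y": -0.005,"z": 0.03,"yaw": 0,"fingers": 0.3},{"x": -0.005,"y": -0.005,"z": 0.06,"yaw": 0,"fingers": 0.3},{"x": -0.005,"y": -0.005,"z": 0.08,"yaw": 0,"fingers": 0.3},{"x": -0.005,"y": -0.005,"z": 0.1,"yaw": 0,"fingers": 0.3},{"x": -0.005,"y": -0.005,"z": 0.1,"yaw": 0,"fingers": 0.3}])

```text
time: 19.9
eef_pos: [0.4059, -0.3246, 0.1037]
tcp_rot: [0.709, 0.706, 0.0, -0.002]
contact_force: [-0.0, 0.7, -0.8]
opening: 0.699
finger_force: 0.0
```

Call:
move_arm(plan=[{"x": 0,"y": 0,"z": 0,"yaw": 0,"fingers": 0.3},{"x": 0,"y": 0,"z": 0,"yaw": 0,"fingers": 0.3}])

```text
time: 20.1
eef_pos: [0.4079, -0.3272, 0.1078]
tcp_rot: [0.709, 0.705, -0.0, 0.002]
contact_force: [-0.1, -0.0, 0.2]
opening: 0.701
finger_force: 0.0
```

```bash
python3 go.py .407 -.326 .056 0
```

```text
t 20.1 pos [ 0.4079 -0.3272  0.1078] ang -0.3 tilt [ 0.002 -0.003 -1.   ] F [-0.1 -0.   0.2] open 0.701 ff 0.0
shift [ 0.0013 -0.001   0.0518] yaw -0.005
```

Call:
move_arm(plan=[{"x": 0.001,"y": -0.001,"z": 0.02,"yaw": 0,"fingers": 0.3},{"x": 0.001,"y": -0.001,"z": 0.038,"yaw": 0,"fingers": 0.3},{"x": 0.001,"y": -0.001,"z": 0.048,"yaw": 0,"fingers": 0.3},{"x": 0.001,"y": -0.001,"z": 0.05,"yaw": 0,"fingers": 0.3},{"x": 0.001,"y": -0.001,"z": 0.05,"yaw": 0,"fingers": 0.3}])

```text
time: 20.6
eef_pos: [0.4063, -0.3257, 0.0564]
tcp_rot: [0.709, 0.705, -0.0, 0.0]
contact_force: [-0.1, -0.1, -0.5]
opening: 0.701
finger_force: 0.0
```

Call:
move_arm(plan=[{"x": 0,"y": 0,"z": 0,"yaw": 0,"fingers": 0.45},{"x": 0,"y": 0,"z": 0,"yaw": 0,"fingers": 0.55},{"x": 0,"y": 0,"z": 0,"yaw": 0,"fingers": 0.65},{"x": 0,"y": 0,"z": 0,"yaw": 0,"fingers": 0.75},{"x": 0,"y": 0,"z": 0,"yaw": 0,"fingers": 0.85}], force=50)

```text
time: 21.1
eef_pos: [0.4071, -0.3261, 0.0571]
tcp_rot: [0.709, 0.705, 0.0, 0.002]
contact_force: [1.8, 2.5, 5.2]
opening: 0.334
finger_force: 49.5
```

Call:
move_arm(plan=[{"x": 0,"y": 0,"z": 0,"yaw": 0,"fingers": 1},{"x": 0,"y": 0,"z": 0,"yaw": 0,"fingers": 1},{"x": 0,"y": 0,"z": 0,"yaw": 0,"fingers": 1}])

```text
time: 21.4
eef_pos: [0.4071, -0.326, 0.0571]
tcp_rot: [0.709, 0.705, 0.0, 0.002]
contact_force: [2.6, 1.2, 5.4]
opening: 0.333
finger_force: 49.6
```

```bash
python3 go.py .424 -.124 .056 -0.3
```

```text
t 21.4 pos [ 0.4071 -0.326   0.0571] ang -0.3 tilt [ 0.003 -0.002 -1.   ] F [2.6 1.2 5.4] open 0.333 ff 49.6
shift [0.2021 0.0158 0.0008] yaw -0.000
```

Call:
move_arm(plan=[{"x": 0.004,"y": 0,"z": 0.001,"yaw": 0,"fingers": 1},{"x": 0.014,"y": 0,"z": 0.001,"yaw": 0,"fingers": 1},{"x": 0.026,"y": 0,"z": 0.001,"yaw": 0,"fingers": 1},{"x": 0.038,"y": 0,"z": 0.001,"yaw": 0,"fingers": 1},{"x": 0.05,"y": 0,"z": 0.001,"yaw": 0,"fingers": 1}])

```text
time: 21.9
eef_pos: [0.4076, -0.2788, 0.0572]
tcp_rot: [0.708, 0.706, -0.002, 0.004]
contact_force: [0.3, -7.1, 5.5]
opening: 0.334
finger_force: 49.7
```

```bash
python3 go.py .424 -.124 .0565 -0.3
```

```text
t 21.9 pos [ 0.4076 -0.2788  0.0572] ang -0.2 tilt [ 0.004 -0.009 -1.   ] F [ 0.3 -7.1  5.5] open 0.334 ff 49.7
shift [ 0.1549  0.0158 -0.0006] yaw 0.002
```

Call:
move_arm(plan=[{"x": 0.014,"y": 0.001,"z": 0,"yaw": 0,"fingers": 1},{"x": 0.028,"y": 0.003,"z": 0,"yaw": 0,"fingers": 1},{"x": 0.042,"y": 0.004,"z": 0,"yaw": 0,"fingers": 1},{"x": 0.056,"y": 0.006,"z": 0,"yaw": 0,"fingers": 1},{"x": 0.07,"y": 0.008,"z": 0,"yaw": 0,"fingers": 1}])

```text
time: 22.4
eef_pos: [0.4161, -0.2086, 0.0571]
tcp_rot: [0.708, 0.706, -0.002, 0.004]
contact_force: [-1.3, -6.4, 6.2]
opening: 0.333
finger_force: 49.8
```

Call:
move_arm(plan=[{"x": 0.014,"y": 0.001,"z": 0,"yaw": 0,"fingers": 1},{"x": 0.028,"y": 0.003,"z": 0,"yaw": 0,"fingers": 1},{"x": 0.042,"y": 0.004,"z": 0,"yaw": 0,"fingers": 1},{"x": 0.056,"y": 0.006,"z": 0,"yaw": 0,"fingers": 1},{"x": 0.07,"y": 0.008,"z": 0,"yaw": 0,"fingers": 1}])

```text
time: 22.9
eef_pos: [0.4248, -0.1383, 0.0571]
tcp_rot: [0.708, 0.706, -0.001, 0.004]
contact_force: [-0.8, -6.9, 7.1]
opening: 0.337
finger_force: 49.9
```

Call:
move_arm(plan=[{"x": 0.005,"y": 0,"z": 0,"yaw": 0,"fingers": 1},{"x": 0.01,"y": 0,"z": 0,"yaw": 0,"fingers": 1},{"x": 0.011,"y": 0,"z": 0,"yaw": 0,"fingers": 1},{"x": 0.011,"y": 0,"z": 0,"yaw": 0,"fingers": 1}])

```text
time: 23.3
eef_pos: [0.4251, -0.1273, 0.0571]
tcp_rot: [0.708, 0.706, -0.001, 0.004]
contact_force: [1.1, -5.8, 6.9]
opening: 0.336
finger_force: 49.8
```

```bash
python3 go.py .424 -.124 .0565 -0.3;  python3 - <<'E'
from pot import *
t=grab("top","p2");s=grab("side","p2")
print(pot(t,s,(280,205,350,275),(230,235,310,310)))
E
```

```text
t 23.3 pos [ 0.4251 -0.1273  0.0571] ang -0.1 tilt [ 0.005 -0.007 -1.   ] F [ 1.1 -5.8  6.9] open 0.336 ff 49.8
shift [ 0.0033 -0.0011  0.0006] yaw 0.003Traceback (most recent call last):
  File "<stdin>", line 3, in <module>
  File "pot.py", line 7, in pot
    k=max(cv2.findContours(m,0,1)[0],key=cv2.contourArea);e=cv2.fitEllipse(cv2.convexHull(k))
ValueError: max() iterable argument is empty
```

Call:
move_arm(plan=[{"x": 0.002,"y": -0.001,"z": 0,"yaw": 0,"fingers": 1},{"x": 0.004,"y": -0.001,"z": 0,"yaw": 0,"fingers": 1},{"x": 0.004,"y": -0.001,"z": 0,"yaw": 0,"fingers": 1},{"x": 0.004,"y": -0.001,"z": 0,"yaw": 0,"fingers": 1}])

```text
time: 23.8
eef_pos: [0.4243, -0.1235, 0.0571]
tcp_rot: [0.708, 0.706, -0.001, 0.004]
contact_force: [1.7, -5.3, 7.3]
opening: 0.331
finger_force: 49.8
```

Call:
move_arm(plan=[{"x": -0.003,"y": 0,"z": 0,"yaw": 0,"fingers": 1},{"x": -0.003,"y": 0,"z": 0,"yaw": 0,"fingers": 0.6},{"x": -0.003,"y": 0,"z": 0,"yaw": 0,"fingers": 0.45},{"x": -0.003,"y": 0,"z": 0,"yaw": 0,"fingers": 0.3},{"x": -0.003,"y": 0,"z": 0,"yaw": 0,"fingers": 0.3}])

```text
time: 24.3
eef_pos: [0.4213, -0.1231, 0.0542]
tcp_rot: [0.709, 0.705, -0.0, -0.001]
contact_force: [0.0, 0.7, -0.4]
opening: 0.702
finger_force: 0.0
```

Call:
move_arm(plan=[{"x": 0,"y": 0,"z": -0.03,"yaw": 0,"fingers": 0.3},{"x": 0,"y": 0,"z": -0.07,"yaw": 0,"fingers": 0.3},{"x": 0,"y": 0,"z": -0.12,"yaw": 0,"fingers": 0.3},{"x": 0,"y": 0,"z": -0.17,"yaw": 0,"fingers": 0.3},{"x": 0,"y": 0,"z": -0.2,"yaw": 0,"fingers": 0.3}])

```text
time: 24.8
eef_pos: [0.4228, -0.1239, 0.259]
tcp_rot: [0.709, 0.705, 0.001, 0.003]
contact_force: [0.0, -0.5, -0.6]
opening: 0.702
finger_force: 0.0
```

Call:
move_arm(plan=[{"x": -0.045,"y": 0.02,"z": 0,"yaw": 0,"fingers": 0.3},{"x": -0.09,"y": 0.03,"z": 0,"yaw": 0,"fingers": 0.3},{"x": -0.13,"y": 0.03,"z": 0,"yaw": 0,"fingers": 0.3},{"x": -0.17,"y": 0.03,"z": 0,"yaw": 0,"fingers": 0.3},{"x": -0.21,"y": 0.03,"z": 0,"yaw": 0,"fingers": 0.3}])

```text
time: 25.3
eef_pos: [0.4505, -0.335, 0.2541]
tcp_rot: [0.709, 0.705, -0.0, -0.001]
contact_force: [-0.1, 0.1, -0.1]
opening: 0.701
finger_force: 0.0
```

```bash
python3 go.py;  python3 - <<'E'
from h import *
t=grab("top","p3");s=grab("side","p3")
a=cv2.resize(t[190:280,270:360],(300,300),interpolation=2);b=cv2.resize(s[230:310,225:305],(300,300),interpolation=2)
cv2.imwrite("pics/g7.png",np.hstack([a,b]))
# expected outlines for pot at ring centre
for n in("top","side"):
  for z in(0,.045):
    q=np.array([proj(n,(.4245+.05*np.cos(k),-.1235+.05*np.sin(k),z)) for k in np.linspace(0,6.28,60)]);print(n,z,q.min(0).round(1),q.max(0).round(1))
  print(proj(n,(.4245,-.1235,.082)))
E
```

```text
t 25.3 pos [ 0.4505 -0.335   0.2541] ang -0.3 tilt [-0.001  0.001 -1.   ] F [-0.1  0.1 -0.1] open 0.701 ff 0.0
top 0 [297.6 225.7] [328.7 256.8]
top 0.045 [298.1 223.6] [330.4 255.8]
[315.24947866 238.20122906]
side 0 [248.3 257.8] [283.6 284.8]
side 0.045 [247.7 247. ] [283.8 274.1]
[265.62565974 250.87447991]
```

View pics/g7.png

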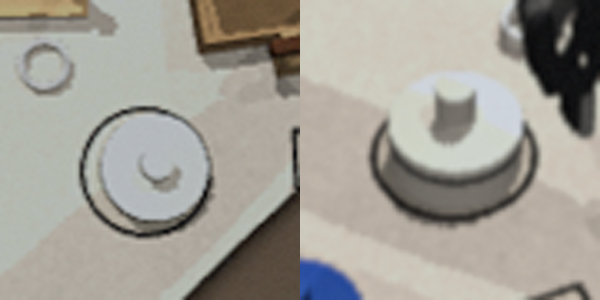

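The pot stands slightly off: lid outline columns are about 300–333 in the top view against an expected 298–330, so it is several mm short toward −y. I'll measure it precisely.

```bash
cat > pot2.py <<'E'
from h import *
def pot2(t,s,show=True):
  R={}
  for n,im,c,r0 in(("top",t,(315,241),(11,19)),("side",s,(266,262),None)):
    g=cv2.GaussianBlur(im,(0,0),.7).astype(float)
    if n=="top":
      # radial brightness step at lid rim -> edge points
      pts=[]
      for k in np.linspace(0,2*np.pi,72,endpoint=False):
        rr=np.arange(r0[0],r0[1]+1.5,.25);x=(c[0]+2+rr*np.cos(k)).astype(np.float32);y=(c[1]+rr*np.sin(k)).astype(np.float32)
        b=cv2.remap(im,x[None],y[None],1)[0].astype(float);q=b[:,0]-b[:,2]*1.0 # blue-red: pot bluish
        d=np.convolve(q,[1,1,1,1,0,-1,-1,-1,-1],'same')[4:-4];i=d.argmin() if d.min()<d.max()*-1 else d.argmin();pts.append((x[i+4],y[i+4],d[i]))
      p=np.array(pts);A=np.c_[2*p[:,:2],np.ones(len(p))];w=np.ones(len(p),bool)
      for _ in range(6):
        z=np.linalg.lstsq(A[w],(p[w,:2]**2).sum(1),rcond=None)[0];R_=np.sqrt(z[2]+z[0]**2+z[1]**2);e=abs(np.hypot(*(p[:,:2]-z[:2]).T)-R_);w=e<max(.8,1.5*np.median(e))
      R["top"]=(z[:2].round(2),round(float(R_),2),int(w.sum()))
  return R
E
python3 - <<'E'
from pot2 import *
np.set_printoptions(precision=4,suppress=True)
t=cv2.imread("pics/topp3.png");s=cv2.imread("pics/sidep3.png")
r=pot2(t,s);print(r,plane("top",r["top"][0],.045))
for n,roi,cc in(("top",(290,215,340,268),None),("side",(235,240,300,300),None)):
  im=t if n=="top" else s;x0,y0,x1,y1=roi;l=cv2.cvtColor(im,cv2.COLOR_BGR2LAB)[y0:y1,x0:x1].astype(int)
  for th in(126,128):
    m=((l[...,2]<th)&(l[...,0]>90)).astype(np.uint8);k=max(cv2.findContours(m,0,1)[0],key=cv2.contourArea);print(n,th,np.array(cv2.boundingRect(k))+[x0,y0,0,0],cv2.contourArea(k),cv2.minEnclosingCircle(k))
t0=t[225:258:2,296:336];print((t0[...,0].astype(int)-t0[...,2])[::3].tolist())
E
```

```text
{'top': (array([316.13, 239.74]), 16.24, 70)} [ 0.4239 -0.1293  0.045 ]
top 126 [301 225  25  17] 155.0 ((23.0, 18.5), 13.200478553771973)
top 128 [300 224  33  32] 603.5 ((26.121931076049805, 24.644025802612305), 16.178953170776367)
side 126 [265 250  20  16] 105.0 ((39.0, 17.5), 11.715475082397461)
side 128 [263 249  22  18] 129.0 ((38.5, 17.0), 13.200478553771973)
[[-6, -3, -1, -3, -7, -7, -1, -1, -2, -6, -6, -3, -4, -5, 1, 7, 11, 10, 10, 9, 8, 9, 9, 9, 9, 9, 8, 5, -2, -7, -7, -12, -17, -16, -16, -15, -16, -16, -15, -17], [-3, 0, -3, -1, -3, -11, -8, 8, 10, 9, 9, 8, 9, 9, 8, 8, 8, 9, 9, 9, 9, 8, 9, 9, 9, 9, 7, 7, 8, 7, 8, 8, 7, 9, -14, -14, -15, -17, -16, -16], [-5, -2, -1, -7, 0, 10, 9, 9, 9, 8, 9, 8, 8, 8, 9, 7, 5, 9, 9, 9, 9, 8, 8, 7, 6, 5, 5, 6, 6, 5, 5, 6, 5, 5, 5, 6, -2, -16, -16, -17], [-1, -6, -12, -13, -4, 8, 9, 9, 8, 8, 10, 7, 9, 6, 1, 1, 0, -1, -5, -5, 2, 3, 2, -5, -11, -12, -12, -7, 1, 4, 4, 5, 4, 5, 5, 4, 1, -10, -15, -17], [-2, -16, -20, -19, -18, -19, -15, 4, 9, 8, 8, 9, 9, 9, 9, 9, 8, 9, 9, 7, 8, 7, 6, 7, 7, 5, 6, 5, 5, 6, 5, 5, 5, 2, -8, -2, -11, -14, -16, -16], [-16, -15, -16, -11, -4, -7, -16, -19, -19, -19, -21, -20, -14, -11, -10, 0, 4, 7, 7, 7, 7, 8, 7, 7, 5, -1, -8, -13, -15, -12, 0, -5, -11, -13, -15, -17, -16, -15, -16, -16]]
```

Circle fit (R=16.2 px) puts the pot at (0.4239,-0.1293), which is 5.8 mm short in y. Regrip and slide it.

```bash
python3 go.py .424 -.1293 .2 -.3
```

```text
t 25.4 pos [ 0.45   -0.3374  0.2539] ang -0.5 tilt [-0.001 -0.001 -1.   ] F [-0.6  1.   0.7] open 0.697 ff 0.0
shift [ 0.2079 -0.0279  0.0538] yaw -0.004
```

Call:
move_arm(plan=[{"x": 0.045,"y": -0.006,"z": 0,"yaw": 0,"fingers": 0.3},{"x": 0.09,"y": -0.012,"z": 0,"yaw": 0,"fingers": 0.3},{"x": 0.135,"y": -0.018,"z": 0.02,"yaw": 0,"fingers": 0.3},{"x": 0.175,"y": -0.024,"z": 0.04,"yaw": 0,"fingers": 0.3},{"x": 0.206,"y": -0.027,"z": 0.054,"yaw": 0,"fingers": 0.3}])

```text
time: 25.9
eef_pos: [0.4232, -0.1242, 0.1989]
tcp_rot: [0.708, 0.706, -0.0, -0.001]
contact_force: [0.6, -0.5, 0.1]
opening: 0.699
finger_force: 0.0
```

Call:
move_arm(plan=[{"x": 0,"y": 0,"z": 0.02,"yaw": 0,"fingers": 0.3},{"x": 0,"y": 0,"z": 0.05,"yaw": 0,"fingers": 0.3},{"x": 0,"y": 0,"z": 0.08,"yaw": 0,"fingers": 0.3},{"x": 0,"y": 0,"z": 0.08,"yaw": 0,"fingers": 0.3},{"x": 0,"y": 0,"z": 0.08,"yaw": 0,"fingers": 0.3}])

```text
time: 26.4
eef_pos: [0.4245, -0.1268, 0.1207]
tcp_rot: [0.709, 0.706, -0.0, -0.001]
contact_force: [0.0, -1.0, 0.6]
opening: 0.708
finger_force: 0.0
```

```bash
python3 go.py .424 -.1293 .055 -.3
```

```text
t 26.4 pos [ 0.4245 -0.1268  0.1207] ang -0.3 tilt [-0.001  0.001 -1.   ] F [ 0.  -1.   0.6] open 0.708 ff 0.0
shift [-0.0025 -0.0004  0.0657] yaw 0.001
```

Call:
move_arm(plan=[{"x": -0.002,"y": 0,"z": 0.02,"yaw": 0,"fingers": 0.3},{"x": -0.002,"y": 0,"z": 0.045,"yaw": 0,"fingers": 0.3},{"x": -0.002,"y": 0,"z": 0.06,"yaw": 0,"fingers": 0.3},{"x": -0.002,"y": 0,"z": 0.064,"yaw": 0,"fingers": 0.3},{"x": -0.002,"y": 0,"z": 0.064,"yaw": 0,"fingers": 0.3}])

```text
time: 26.9
eef_pos: [0.4257, -0.1298, 0.0579]
tcp_rot: [0.709, 0.705, 0.0, 0.001]
contact_force: [-1.6, -0.1, 0.2]
opening: 0.699
finger_force: 0.0
```

Call:
move_arm(plan=[{"x": 0,"y": 0,"z": 0,"yaw": 0,"fingers": 0.45},{"x": 0,"y": 0,"z": 0,"yaw": 0,"fingers": 0.55},{"x": 0,"y": 0,"z": 0,"yaw": 0,"fingers": 0.65},{"x": 0,"y": 0,"z": 0,"yaw": 0,"fingers": 0.75},{"x": 0,"y": 0,"z": 0,"yaw": 0,"fingers": 1}])

```text
time: 27.4
eef_pos: [0.4251, -0.1297, 0.0579]
tcp_rot: [0.709, 0.706, -0.0, 0.0]
contact_force: [-3.1, 0.8, 5.9]
opening: 0.332
finger_force: 49.2
```

Call:
move_arm(plan=[{"x": 0,"y": 0,"z": 0,"yaw": 0,"fingers": 1},{"x": 0,"y": 0,"z": 0,"yaw": 0,"fingers": 1}])

```text
time: 27.6
eef_pos: [0.4251, -0.1297, 0.0579]
tcp_rot: [0.709, 0.705, -0.0, 0.0]
contact_force: [-3.2, 0.7, 6.2]
opening: 0.333
finger_force: 49.2
```

```bash
python3 go.py .424 -.1235 .055 -.3
```

```text
t 27.6 pos [ 0.4251 -0.1297  0.0579] ang -0.3 tilt [-0. -0. -1.] F [-3.2  0.7  6.2] open 0.333 ff 49.2
shift [ 0.0062 -0.0011  0.0029] yaw 0.001
```

Call:
move_arm(plan=[{"x": 0.003,"y": -0.001,"z": 0,"yaw": 0,"fingers": 1},{"x": 0.006,"y": -0.001,"z": 0,"yaw": 0,"fingers": 1},{"x": 0.009,"y": -0.001,"z": 0,"yaw": 0,"fingers": 1},{"x": 0.009,"y": -0.001,"z": 0,"yaw": 0,"fingers": 1},{"x": 0.009,"y": -0.001,"z": 0,"yaw": 0,"fingers": 1}])

```text
time: 28.1
eef_pos: [0.4253, -0.1213, 0.058]
tcp_rot: [0.709, 0.706, 0.0, 0.002]
contact_force: [1.2, -4.4, 4.8]
opening: 0.332
finger_force: 49.9
```

```bash
python3 go.py .424 -.1235 .055 -.3
```

```text
t 28.1 pos [ 0.4253 -0.1213  0.058 ] ang -0.3 tilt [ 0.003 -0.002 -1.   ] F [ 1.2 -4.4  4.8] open 0.332 ff 49.9
shift [-0.0022 -0.0013  0.003 ] yaw 0.001
```

Call:
move_arm(plan=[{"x": -0.002,"y": 0,"z": 0,"yaw": 0,"fingers": 1},{"x": -0.004,"y": 0,"z": 0,"yaw": 0,"fingers": 1},{"x": -0.004,"y": 0,"z": 0,"yaw": 0,"fingers": 1},{"x": -0.004,"y": 0,"z": 0,"yaw": 0,"fingers": 1}])

```text
time: 28.5
eef_pos: [0.4252, -0.1224, 0.0579]
tcp_rot: [0.71, 0.704, 0.003, -0.001]
contact_force: [2.5, 6.3, 10.3]
opening: 0.334
finger_force: 50.3
```

```bash
python3 go.py .424 -.1235 .055 -.3
```

```text
t 28.5 pos [ 0.4252 -0.1224  0.0579] ang -0.5 tilt [ 0.003  0.005 -1.   ] F [ 2.5  6.3 10.3] open 0.334 ff 50.3
shift [-0.0011 -0.0012  0.0029] yaw -0.003
```

Call:
move_arm(plan=[{"x": -0.001,"y": 0,"z": 0,"yaw": 0,"fingers": 1},{"x": 0.001,"y": 0,"z": 0,"yaw": 0,"fingers": 1},{"x": 0.002,"y": 0,"z": 0,"yaw": 0,"fingers": 0.6},{"x": 0.002,"y": 0,"z": 0,"yaw": 0,"fingers": 0.45},{"x": 0.002,"y": 0,"z": 0,"yaw": 0,"fingers": 0.3}])

```text
time: 29.0
eef_pos: [0.423, -0.1216, 0.0558]
tcp_rot: [0.709, 0.705, -0.0, -0.001]
contact_force: [-0.9, 0.5, -0.3]
opening: 0.693
finger_force: 0.0
```

Call:
move_arm(plan=[{"x": 0,"y": 0,"z": 0,"yaw": 0,"fingers": 0.3},{"x": 0,"y": 0,"z": -0.04,"yaw": 0,"fingers": 0.3},{"x": 0,"y": 0,"z": -0.09,"yaw": 0,"fingers": 0.3},{"x": 0,"y": 0,"z": -0.14,"yaw": 0,"fingers": 0.3},{"x": 0,"y": 0,"z": -0.19,"yaw": 0,"fingers": 0.3}])

```text
time: 29.5
eef_pos: [0.4234, -0.1221, 0.2482]
tcp_rot: [0.709, 0.705, 0.0, -0.0]
contact_force: [1.3, -0.9, -0.2]
opening: 0.704
finger_force: 0.0
```

Call:
move_arm(plan=[{"x": -0.045,"y": 0.01,"z": 0,"yaw": 0,"fingers": 0.5},{"x": -0.09,"y": 0.02,"z": 0,"yaw": 0,"fingers": 0.7},{"x": -0.13,"y": 0.03,"z": 0,"yaw": 0,"fingers": 1},{"x": -0.17,"y": 0.03,"z": 0,"yaw": 0,"fingers": 1},{"x": -0.21,"y": 0.03,"z": 0,"yaw": 0,"fingers": 1}])

```text
time: 30.0
eef_pos: [0.4527, -0.3341, 0.2461]
tcp_rot: [0.709, 0.705, 0.0, -0.001]
contact_force: [1.3, 0.2, -0.5]
opening: -0.002
finger_force: 0.0
```

```bash
python3 go.py;python3 - <<'E'
from pot2 import *
np.set_printoptions(precision=4,suppress=True)
t=grab("top","c1");s=grab("side","c1")
r=pot2(t,s);print(r,plane("top",r["top"][0],.045))
a=cv2.resize(t[140:220,310:410],(500,400),interpolation=2);b=cv2.resize(s[210:330,300:390],(300,400),interpolation=2)
cv2.imwrite("pics/g8.png",np.hstack([a,b]))
E
```

```text
t 30.0 pos [ 0.4527 -0.3341  0.2461] ang -0.3 tilt [-0.001  0.001 -1.   ] F [ 1.3  0.2 -0.5] open -0.002 ff 0.0
{'top': (array([313.65, 239.61]), 16.01, 65)} [ 0.4244 -0.1216  0.045 ]
```

View pics/g8.png

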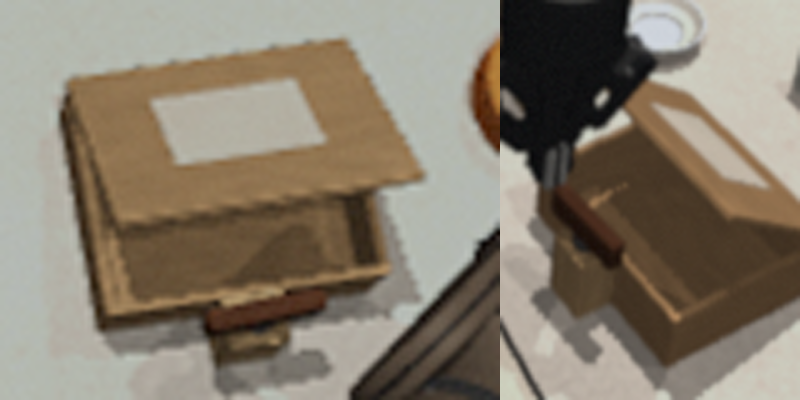

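The pot is now within about 2 mm of the ring centre. The case shows lid free corners at top px (334,184) and (395,176), and bar ends at (351,204) and (375,200). I'll compute the geometry.

```bash
python3 - <<'E'
from h import *
np.set_printoptions(precision=4,suppress=True)
t=cv2.imread("pics/topc1.png");s=cv2.imread("pics/sidec1.png")
for n,im,roi in(("T",t,(345,190,385,212)),("S",s,(312,255,345,300))):
  h=cv2.cvtColor(im,cv2.COLOR_BGR2HSV);x0,y0,x1,y1=roi
  m=((h[...,0]<12)|(h[...,0]>170))&(h[...,1]>110)&(h[...,2]<115);q=np.zeros(m.shape,np.uint8);q[y0:y1,x0:x1]=m[y0:y1,x0:x1]
  c=max(cv2.findContours(q,0,2)[0],key=cv2.contourArea);print(n,cv2.contourArea(c),cv2.minAreaRect(c))
print("bar ctr",tri((363.4,202.2),(326.4,276.6)))
print("bar ends top@.1",plane("top",(351.4,204.2),.098),plane("top",(375,200),.098))
L,Rr=tri((334.4,184.4),(338.5,238)) ,None
print("hinge z.066",plane("top",(323.6,155.6),.066),plane("top",(379,148),.066))
print("front rim z.06",plane("top",(330.3,203),.06),plane("top",(387.6,193.6),.06))
print("free corner R",tri((394.8,176.4),(300+230/3.333,210+217/3.333)))
E
```

```text
T 78.0 ((362.4557800292969, 201.80552673339844), (4.698367118835449, 23.757780075073242), 77.19573211669922)
S 185.5 ((325.7684020996094, 277.2161560058594), (28.364944458007812, 8.431503295898438), 46.97493362426758)
bar ctr (array([ 0.5305, -0.2722,  0.0916]), np.float64(0.000479298594011171))
bar ends top@.1 [ 0.5234 -0.2343  0.098 ] [ 0.5351 -0.3061  0.098 ]
hinge z.066 [ 0.6885 -0.1603  0.066 ] [ 0.7104 -0.3372  0.066 ]
front rim z.06 [ 0.536  -0.1759  0.06  ] [ 0.5628 -0.356   0.06  ]
free corner R (array([ 0.5921, -0.3532,  0.1585]), np.float64(0.0021423325163151007))
```

```bash
python3 go.py .5895 -.2635 .22 -.3
```

```text
t 30.1 pos [ 0.4521 -0.3365  0.246 ] ang -0.6 tilt [-0.001 -0.    -1.   ] F [0.  0.9 0.2] open 0.001 ff 0.0
shift [0.0744 0.1367 0.0258] yaw -0.004
```

Call:
move_arm(plan=[{"x": 0.02,"y": 0.04,"z": 0,"yaw": 0,"fingers": 1},{"x": 0.04,"y": 0.08,"z": 0,"yaw": 0,"fingers": 1},{"x": 0.06,"y": 0.115,"z": 0,"yaw": 0,"fingers": 1},{"x": 0.07,"y": 0.138,"z": 0,"yaw": 0,"fingers": 1},{"x": 0.07,"y": 0.138,"z": 0.02,"yaw": 0,"fingers": 1}])

```text
time: 30.6
eef_pos: [0.595, -0.2614, 0.2295]
tcp_rot: [0.708, 0.707, 0.001, 0.003]
contact_force: [0.1, 0.2, 0.2]
opening: -0.002
finger_force: 0.0
```

Call:
move_arm(plan=[{"x": 0,"y": 0,"z": 0,"yaw": 0,"fingers": 1},{"x": 0,"y": 0,"z": 0,"yaw": 0,"fingers": 1}])

```text
time: 30.8
eef_pos: [0.5905, -0.2624, 0.2258]
tcp_rot: [0.709, 0.705, -0.0, -0.001]
contact_force: [-0.1, -0.6, 0.6]
opening: 0.001
finger_force: 0.0
```

```bash
python3 go.py .5895 -.2635 .155 -.3
```

```text
t 30.8 pos [ 0.5905 -0.2624  0.2258] ang -0.3 tilt [-0.002  0.002 -1.   ] F [-0.1 -0.6  0.6] open 0.001 ff 0.0
shift [-0.0012 -0.0009  0.0708] yaw 0.000
```

Call:
move_arm(plan=[{"x": 0,"y": 0,"z": 0.02,"yaw": 0,"fingers": 1},{"x": 0,"y": 0,"z": 0.04,"yaw": 0,"fingers": 1},{"x": 0,"y": 0,"z": 0.058,"yaw": 0,"fingers": 1},{"x": 0,"y": 0,"z": 0.074,"yaw": 0,"fingers": 1},{"x": 0,"y": 0,"z": 0.09,"yaw": 0,"fingers": 1}])

```text
time: 31.3
eef_pos: [0.5915, -0.2639, 0.1373]
tcp_rot: [0.709, 0.705, 0.0, 0.001]
contact_force: [0.8, -0.4, 1.0]
opening: -0.001
finger_force: 0.5
```

Call:
move_arm(plan=[{"x": 0,"y": 0,"z": 0.012,"yaw": 0,"fingers": 1},{"x": 0,"y": 0,"z": 0.024,"yaw": 0,"fingers": 1},{"x": 0,"y": 0,"z": 0.036,"yaw": 0,"fingers": 1},{"x": 0,"y": 0,"z": 0.048,"yaw": 0,"fingers": 1},{"x": 0,"y": 0,"z": 0.056,"yaw": 0,"fingers": 1}])

```text
time: 31.8
eef_pos: [0.5908, -0.263, 0.0794]
tcp_rot: [0.709, 0.705, -0.0, -0.001]
contact_force: [-0.6, -0.1, 1.1]
opening: 0.003
finger_force: 0.5
```

```bash
python3 go.py .5895 -.2635 .068 -.3
```

```text
t 31.8 pos [ 0.5908 -0.263   0.0794] ang -0.3 tilt [-0.001  0.001 -1.   ] F [-0.6 -0.1  1.1] open 0.003 ff 0.5
shift [-0.0005 -0.0013  0.0114] yaw 0.000
```

Call:
move_arm(plan=[{"x": 0,"y": 0,"z": 0.005,"yaw": 0,"fingers": 1},{"x": 0,"y": 0,"z": 0.01,"yaw": 0,"fingers": 1},{"x": 0,"y": 0,"z": 0.013,"yaw": 0,"fingers": 1},{"x": 0,"y": 0,"z": 0.015,"yaw": 0,"fingers": 1},{"x": 0,"y": 0,"z": 0.015,"yaw": 0,"fingers": 1}])

```text
time: 32.3
eef_pos: [0.5913, -0.2633, 0.068]
tcp_rot: [0.709, 0.705, -0.0, -0.001]
contact_force: [-5.2, 2.0, 9.4]
opening: 0.001
finger_force: 4.3
```

```bash
python3 go.py .5895 -.2635 .068 -.3
```

```text
t 32.3 pos [ 0.5913 -0.2633  0.068 ] ang -0.3 tilt [-0.001  0.    -1.   ] F [-5.2  2.   9.4] open 0.001 ff 4.3
shift [-0.0002 -0.0018 -0.    ] yaw 0.001
```

Lid shut (tip at 0.068 with 9 N). Now the turnbutton.

Call:
move_arm(plan=[{"x": 0,"y": 0,"z": -0.03,"yaw": 0,"fingers": 1},{"x": 0,"y": 0,"z": -0.07,"yaw": 0,"fingers": 0.8},{"x": 0,"y": -0.03,"z": -0.09,"yaw": -0.08,"fingers": 0.5},{"x": -0.008,"y": -0.06,"z": -0.09,"yaw": -0.17,"fingers": 0.5},{"x": -0.008,"y": -0.06,"z": -0.09,"yaw": -0.17,"fingers": 0.5}])

```text
time: 32.8
eef_pos: [0.5295, -0.2715, 0.1568]
tcp_rot: [0.647, 0.763, -0.0, 0.001]
contact_force: [-0.2, 0.4, -0.2]
opening: 0.497
finger_force: 0.0
```

Call:
move_arm(plan=[{"x": 0,"y": 0,"z": 0,"yaw": 0,"fingers": 0.5},{"x": 0,"y": 0,"z": 0,"yaw": 0,"fingers": 0.5}])

```text
time: 33.0
eef_pos: [0.5317, -0.2709, 0.1556]
tcp_rot: [0.647, 0.763, 0.0, 0.0]
contact_force: [-0.2, 0.3, -0.3]
opening: 0.5
finger_force: 0.0
```

```bash
python3 go.py .531 -.272 .15 9.3 .531 -.272 .076 9.3; python3 - <<'E'
from h import *
np.set_printoptions(precision=4,suppress=True)
t=grab("top","d1");s=grab("side","d1")
a=cv2.resize(t[140:220,310:410],(400,320),interpolation=2);b=cv2.resize(s[200:330,280:400],(295,320),interpolation=2)
cv2.imwrite("pics/g9.png",np.hstack([a,b]))
E
```

```text
t 33.0 pos [ 0.5317 -0.2709  0.1556] ang 9.4 tilt [ 0.  0. -1.] F [-0.2  0.3 -0.3] open 0.500 ff 0.0
shift [-0.001  -0.0009  0.0056] yaw 0.002
shift [0.    0.    0.074] yaw 0.000
```

View pics/g9.png

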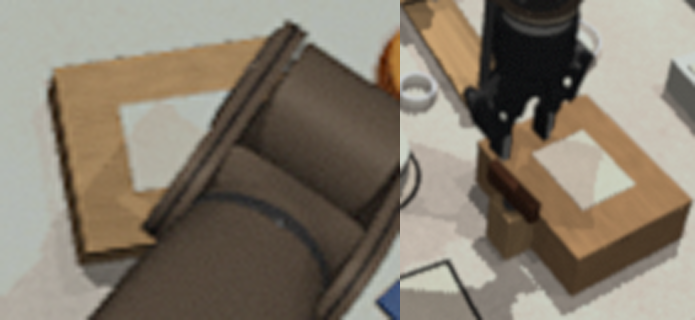

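The lid is flat shut and the fingers straddle the bar. My picture count is now 15, one over the limit of 14, so no more viewing: from here I'll use numbers only. Descend, pinch, turn.

Call:
move_arm(plan=[{"x": -0.001,"y": -0.001,"z": 0.025,"yaw": 0,"fingers": 0.5},{"x": -0.001,"y": -0.001,"z": 0.05,"yaw": 0,"fingers": 0.5},{"x": -0.001,"y": -0.001,"z": 0.068,"yaw": 0,"fingers": 0.5},{"x": -0.001,"y": -0.001,"z": 0.077,"yaw": 0,"fingers": 0.5},{"x": -0.001,"y": -0.001,"z": 0.077,"yaw": 0,"fingers": 0.5}])

```text
time: 33.6
eef_pos: [0.5299, -0.2713, 0.0769]
tcp_rot: [0.646, 0.763, -0.0, -0.002]
contact_force: [0.4, 0.9, -0.5]
opening: 0.501
finger_force: 0.0
```

Call:
move_arm(plan=[{"x": 0,"y": 0,"z": 0,"yaw": 0,"fingers": 0.6},{"x": 0,"y": 0,"z": 0,"yaw": 0,"fingers": 0.75},{"x": 0,"y": 0,"z": 0,"yaw": 0,"fingers": 1},{"x": 0,"y": 0,"z": 0,"yaw": 0,"fingers": 1},{"x": 0,"y": 0,"z": 0,"yaw": 0,"fingers": 1}], force=30)

```text
time: 34.1
eef_pos: [0.5318, -0.2728, 0.0804]
tcp_rot: [0.646, 0.763, 0.0, 0.002]
contact_force: [3.7, 0.1, 2.9]
opening: 0.16
finger_force: 33.4
```

```bash
python3 go.py .531 -.272 .078 9.3
```

```text
t 34.1 pos [ 0.5318 -0.2728  0.0804] ang 9.4 tilt [ 0.004 -0.002 -1.   ] F [3.7 0.1 2.9] open 0.160 ff 33.4
shift [ 0.0009 -0.0007  0.0024] yaw 0.003
```

Call:
move_arm(plan=[{"x": 0,"y": 0,"z": 0,"yaw": -0.08,"fingers": 1},{"x": 0,"y": 0,"z": 0,"yaw": -0.18,"fingers": 1},{"x": 0,"y": 0,"z": 0,"yaw": -0.28,"fingers": 1},{"x": 0,"y": 0,"z": 0,"yaw": -0.38,"fingers": 1},{"x": 0,"y": 0,"z": 0,"yaw": -0.48,"fingers": 1}])

```text
time: 34.6
eef_pos: [0.5332, -0.2722, 0.0804]
tcp_rot: [0.445, 0.895, 0.001, 0.004]
contact_force: [8.8, 2.2, 1.5]
opening: 0.157
finger_force: 33.1
```

```bash
python3 go.py .531 -.272 .08 98; python3 -c "
from h import ctrl;print(ctrl.get_state()['wrist_torque'])"
```

```text
t 34.6 pos [ 0.5332 -0.2722  0.0804] ang 37.1 tilt [ 0.008 -0.001 -1.   ] F [8.8 2.2 1.5] open 0.157 ff 33.1
shift [ 0.0015 -0.0016  0.0004] yaw -1.063
[ 0.36347238 -1.2265178  -0.06062036]
```

Call:
move_arm(plan=[{"x": -0.001,"y": 0.002,"z": 0,"yaw": -0.1,"fingers": 1},{"x": -0.001,"y": 0.002,"z": 0,"yaw": -0.2,"fingers": 1},{"x": -0.001,"y": 0.002,"z": 0,"yaw": -0.3,"fingers": 1},{"x": -0.001,"y": 0.002,"z": 0,"yaw": -0.4,"fingers": 1},{"x": -0.001,"y": 0.002,"z": 0,"yaw": -0.5,"fingers": 1}])

```text
time: 35.1
eef_pos: [0.5344, -0.2709, 0.0804]
tcp_rot: [0.21, 0.978, 0.001, 0.002]
contact_force: [4.5, 4.9, 4.5]
opening: 0.156
finger_force: 33.6
```

```bash
python3 go.py .531 -.272 .08 98; python3 -c "
from h import ctrl;print(ctrl.get_state()['wrist_torque'])"
```

```text
t 35.1 pos [ 0.5344 -0.2709  0.0804] ang 65.8 tilt [ 0.004  0.001 -1.   ] F [4.5 4.9 4.5] open 0.156 ff 33.6
shift [ 0.0027 -0.0024  0.0004] yaw -0.563
[ 0.76083273 -0.73773586 -0.06266236]
```

Call:
move_arm(plan=[{"x": 0,"y": 0.001,"z": 0,"yaw": -0.1,"fingers": 1},{"x": 0,"y": 0.001,"z": 0,"yaw": -0.2,"fingers": 1},{"x": 0,"y": 0.001,"z": 0,"yaw": -0.3,"fingers": 1},{"x": 0,"y": 0.001,"z": 0,"yaw": -0.4,"fingers": 1},{"x": 0,"y": 0.001,"z": 0,"yaw": -0.48,"fingers": 1}])

```text
time: 35.6
eef_pos: [0.5347, -0.2693, 0.0804]
tcp_rot: [-0.028, 1.0, 0.001, 0.002]
contact_force: [4.2, 6.9, 5.5]
opening: 0.155
finger_force: 33.8
```

Call:
move_arm(plan=[{"x": 0,"y": 0,"z": 0,"yaw": -0.04,"fingers": 1},{"x": 0,"y": 0,"z": 0,"yaw": -0.08,"fingers": 1},{"x": 0,"y": 0,"z": 0,"yaw": -0.12,"fingers": 1},{"x": 0,"y": 0,"z": 0,"yaw": -0.14,"fingers": 1},{"x": 0,"y": 0,"z": 0,"yaw": -0.14,"fingers": 1}])

```text
time: 36.1
eef_pos: [0.5347, -0.2689, 0.0804]
tcp_rot: [-0.094, 0.996, 0.002, 0.002]
contact_force: [3.9, 6.9, 6.2]
opening: 0.158
finger_force: 42.3
```

```bash
python3 go.py .531 -.272 .08 98; python3 -c "
from h import ctrl;print(ctrl.get_state()['wrist_torque'])"
```

```text
t 36.1 pos [ 0.5347 -0.2689  0.0804] ang 100.8 tilt [ 0.004  0.005 -1.   ] F [3.9 6.9 6.2] open 0.158 ff 42.3
shift [ 0.0042 -0.0023  0.0004] yaw 0.048
[ 1.03239772 -0.52063537 -1.05159471]
```

At the stop (torque rose to about 1 N·m). Release and retreat.

Call:
move_arm(plan=[{"x": 0,"y": 0,"z": 0,"yaw": 0.03,"fingers": 1},{"x": 0,"y": 0,"z": 0,"yaw": 0.03,"fingers": 0.8},{"x": 0,"y": 0,"z": 0,"yaw": 0.03,"fingers": 0.6},{"x": 0,"y": 0,"z": 0,"yaw": 0.03,"fingers": 0.5},{"x": 0,"y": 0,"z": 0,"yaw": 0.03,"fingers": 0.5}])

```text
time: 36.6
eef_pos: [0.5325, -0.2709, 0.0783]
tcp_rot: [-0.082, 0.997, 0.0, -0.001]
contact_force: [-0.2, 0.1, -0.4]
opening: 0.498
finger_force: 0.0
```

Call:
move_arm(plan=[{"x": 0,"y": 0,"z": -0.03,"yaw": 0,"fingers": 0.5},{"x": 0,"y": 0,"z": -0.08,"yaw": 0,"fingers": 0.5},{"x": 0,"y": 0,"z": -0.13,"yaw": 0,"fingers": 0.5},{"x": 0,"y": 0,"z": -0.18,"yaw": 0,"fingers": 0.5},{"x": 0,"y": 0,"z": -0.22,"yaw": 0,"fingers": 0.5}])

```text
time: 37.1
eef_pos: [0.5331, -0.2712, 0.3023]
tcp_rot: [-0.082, 0.997, -0.001, 0.001]
contact_force: [1.1, -0.3, 0.5]
opening: 0.499
finger_force: 0.0
```

```bash
python3 go.py .40 -.45 .30 99
```

```text
t 37.1 pos [ 0.5331 -0.2712  0.3023] ang 99.4 tilt [ 0.002 -0.002 -1.   ] F [ 1.1 -0.3  0.5] open 0.499 ff 0.0
shift [ 0.1605 -0.1546  0.0024] yaw 0.007
```

Call:
move_arm(plan=[{"x": 0.03,"y": -0.03,"z": 0,"yaw": 0,"fingers": 0.5},{"x": 0.06,"y": -0.06,"z": 0,"yaw": 0,"fingers": 0.5},{"x": 0.09,"y": -0.09,"z": 0,"yaw": 0,"fingers": 0.5},{"x": 0.12,"y": -0.12,"z": 0,"yaw": 0,"fingers": 0.5},{"x": 0.16,"y": -0.155,"z": 0,"yaw": 0,"fingers": 0.5}])

```text
time: 37.6
eef_pos: [0.4015, -0.4483, 0.2986]
tcp_rot: [-0.083, 0.997, 0.0, -0.0]
contact_force: [0.1, -0.5, -0.3]
opening: 0.5
finger_force: 0.0
```

Call:
move_arm(plan=[{"x": 0,"y": 0,"z": 0,"yaw": 0,"fingers": 0.5},{"x": 0,"y": 0,"z": 0,"yaw": 0,"fingers": 0.5},{"x": 0,"y": 0,"z": 0,"yaw": 0,"fingers": 0.5}])

```text
time: 37.9
eef_pos: [0.4029, -0.4468, 0.2986]
tcp_rot: [-0.082, 0.997, 0.0, 0.0]
contact_force: [-0.2, 0.6, 0.0]
opening: 0.498
finger_force: 0.0
```

```bash
python3 go.py; python3 - <<'E'
from pot2 import *
np.set_printoptions(precision=4,suppress=True)
t=grab("top","e1");s=grab("side","e1")
r=pot2(t,s);print(r,plane("top",r["top"][0],.045))
for q in((151,155,172,174),(215,155,250,174)):print("T",blobs(t.max(2)<80,q,15))
for n,im,roi in(("top",t,(345,175,385,215)),("side",s,(305,245,350,300))):
  h=cv2.cvtColor(im,cv2.COLOR_BGR2HSV);x0,y0,x1,y1=roi
  m=((h[...,0]<12)|(h[...,0]>170))&(h[...,1]>110)&(h[...,2]<115);q=np.zeros(m.shape,np.uint8);q[y0:y1,x0:x1]=m[y0:y1,x0:x1]
  c=max(cv2.findContours(q,0,2)[0],key=cv2.contourArea);v=cv2.fitLine(c,2,0,.01,.01).ravel();e=np.array([v[2:]+v[:2]*k for k in(-10,10)]);W=[plane(n,p,.1) for p in e];d=W[1]-W[0]
  print(n,cv2.contourArea(c),cv2.boundingRect(c),"bar dir deg",np.degrees(np.arctan2(d[1],d[0]))%180)
d=cv2.absdiff(t,cv2.imread("pics/top0.png")).max(2)
for nm,(x,y) in dict(tape=(284,211),spray=(112,215),jarA=(242,145),jarB=(201,149),dish=(281,147),nb=(430,213),brush=(232,280),brushh=(234,255)).items():print(nm,int((d[y-8:y+9,x-8:x+9]>40).sum()),end=" ")
E
```

```text
t 37.9 pos [ 0.4029 -0.4468  0.2986] ang 99.4 tilt [-0.     0.001 -1.   ] F [-0.2  0.6  0. ] open 0.498 ff 0.0
{'top': (array([313.68, 239.52]), 16.06, 68)} [ 0.4247 -0.1217  0.045 ]
T [([159.46, 168.47], [153, 165, 14, 8, 92])]
T [([224.03, 167.4], [218, 164, 13, 8, 87])]
top 76.5 (358, 190, 9, 24) bar dir deg 8.614750432418532
side 35.5 (314, 276, 8, 11) bar dir deg 54.4020337487301
tape 0 spray 0 jarA 0 jarB 0 dish 0 nb 0 brush 0 brushh 0
```

Everything checks out: the pot is within 2 mm of the ring centre, the frames are on their rings, the bar is across, and the bystanders haven't moved. Handing in.

```bash
python3 -c "
from plant import ctrl;print(ctrl.sign_off())"
```

```text
the job is handed in; nothing more can be done
None
```

I handed the job in at about 38 s: both frames hang on their marks (near and far), the pot stands within about 2 mm of the round mark's centre, and the case lid is shut with the turnbutton fully across; I viewed 15 pictures, one over the limit of 14.

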